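Seat the four load cells on their calibration plates

ROBOT

A 6-joint arm with a two-finger parallel gripper is mounted at the origin on the work surface. World frame = base frame: x ahead of the robot, y to its left, z up, the work surface at z = 0. Lengths are in m, angles in rad, forces in N, time in s.
With the tool pointing down it reaches from about 0.375 to 0.9 m from the base axis. Payload 3.1 kg.
Tool frame: the origin (TCP) lies at the very end of the fingers, on their centre line; the grasp point (between the pads) lies 19 mm behind it; z points along the fingers, y is the direction in which the jaws open and shut (so a half turn about z gives the same grasp; the last joint's range is limited). The gripper opens to 85 mm and grips with 20 to 120 N. Pads are 22 mm wide; open, the fingers measure 114 mm over their backs; the gripper's body (76 mm by 85 mm) begins 54 mm behind the grasp point. The pads swing forward as they close: fully open they stand 13 mm farther back than shut.
Start: joints at [-1.353, 0.527, 1.433, -0, 1.181, -0.178], TCP at [0.242, -0.576, 0.231] pointing down, gripper open.
Joint ranges: [-3.08, 3.08], [-0.75, 2.2], [0.22, 2.44], [-1.43, 4.57], [0, 2.65], [-2.85, 2.85]. Speed limits (rad/s): [2.79, 2.79, 3.14, 3.14, 3.14, 3.14].

INTERFACE

Orientations are given as a unit quaternion [x, y, z, w].
In Python, from station import manip gives the robot as it stands.
- The arm moves only by the tool send_rows, never from a script. Its argument "motion" is a list of rows, each an object with "gripper": the finger opening in mm, from 0 to 85.4; "travel": the shift along the tool's x, y, z in mm, a list of three; "rotation": the turn, a rotation vector about the tool's x, y, z in degrees, a list of three. In form: [{"gripper": gripper, "travel": [x, y, z], "rotation": [ax, ay, az]}, ...]. A call has 1 to 12 rows; each row shifts and turns the commanded pose from where the row before left it, along the tool's axes as they then stand; what a row does not reach is not made up. A row lasts 1/12 s, in which the tool goes at most 41.7 mm and 7.16 degrees, less where a joint would pass 70% of its speed; a pose out of reach is approached as far as the arm can. A call is refused whole if a number of a shift passes 41.7 or a number of a turn 7.16, either way. A call with a gripper value outside its range is refused whole. The fingers move at their own pace and stop on an object; "newtons" is the grip in N (left out, the last holds). Time passes only in rows, so rows that do not move let the fingers close. It gives the time, the measured TCP pose, the force and the opening at its end, in the units of the state.
- manip.sense(): the state, without advancing time (a new reading comes with each control period).
- manip.snapshot(name): name is "side" or "top" or "wrist"; returns the picture (400x640x3 uint8, red, green, blue); there is no depth.
- manip.calibration(name): a dict with "fx", "fy", "cx", "cy" (pixels), "cam_to_world" (4x4, takes a point from camera to world coordinates). Camera axes: x right, y down, z forward; pixel columns grow to the right and rows downward; lengths in m; the calibration is good to about 2 mm. A picture is of the moment at which its call begins: read the wrist's pose just before it. calibration takes no time and is no camera call; for the wrist camera it gives the pose at the moment of the call.
- manip.sign_off(): hands the job in, once; it reports no verdict.
The state is a dict: "t": time; "q": joint angles; "qd": joint speeds; "tau": joint torques, N m; "tcp_pos": TCP position; "tool_rot": TCP orientation; "force": force on the tool from outside, world axes, zero at the start; "ft_torque": the same for the moment, N m; "finger_gap": opening from 0.0 (shut) to 1.0 (fully open).
Only numpy, scipy, OpenCV 4.12 (cv2) and the standard library are available. Lean on these libraries where they do the work, as an engineer would, in place of code of your own. Each camera call takes 0.05 s, during which the arm holds its last target. There are 200 camera calls.

TASK

Get the calibration bench ready: carry each of the four load cells (steel cylinders with a white band, a connector stub on the side and a load button on top) to the red-brown base plate whose round pad matches its diameter, smallest on smallest up to largest on largest, and stand it upright, button up, centred on the pad. Leave the two knobbed weights standing where they are, and let go of everything at the end.

Things in the scene. Friction and masses are not known exactly. Their poses are not given: they have to be found in the camera images.
- cell_26: The smallest load cell: an upright plain steel cylinder, 26 mm in diameter, with a white paper band round its side; 34 mm high in all, of which the last 4 mm is a small dark load button (9 mm across) in the middle of its flat top. A brass connector stub, 8 mm thick, sticks out 12 mm from its side along its own +x axis, 14 mm above its underside; gripping across its y axis keeps the fingers clear of the stub. About 70 g. Origin: centre of the underside; z up. Loose.
- cell_38: The second smallest load cell: an upright plain steel cylinder, 38 mm in diameter, with a white paper band round its side; 36 mm high in all, of which the last 4 mm is a small dark load button (13 mm across) in the middle of its flat top. A brass connector stub, 8 mm thick, sticks out 12 mm from its side along its own +x axis, 14 mm above its underside; gripping across its y axis keeps the fingers clear of the stub. About 130 g. Origin: centre of the underside; z up. Loose.
- cell_50: The second largest load cell: an upright plain steel cylinder, 50 mm in diameter, with a white paper band round its side; 38 mm high in all, of which the last 4 mm is a small dark load button (17 mm across) in the middle of its flat top. A brass connector stub, 8 mm thick, sticks out 12 mm from its side along its own +x axis, 14 mm above its underside; gripping across its y axis keeps the fingers clear of the stub. About 220 g. Origin: centre of the underside; z up. Loose.
- cell_62: The largest load cell: an upright plain steel cylinder, 62 mm in diameter, with a white paper band round its side; 40 mm high in all, of which the last 4 mm is a small dark load button (21 mm across) in the middle of its flat top. A brass connector stub, 8 mm thick, sticks out 12 mm from its side along its own +x axis, 14 mm above its underside; gripping across its y axis keeps the fingers clear of the stub. About 350 g. Origin: centre of the underside; z up. Loose.
- plate_26: Fixed red-brown square base plate, 96 x 96 mm and 10 mm thick, carrying in its middle a round aluminium pad 8 mm high and 30 mm in diameter (the smallest of the four pads, seat of the 26 mm cell). Pad top 18 mm above the table. Origin: centre of the plate's underside, so the pad's centre is straight above it; z up.
- plate_38: Fixed red-brown square base plate, 96 x 96 mm and 10 mm thick, carrying in its middle a round aluminium pad 8 mm high and 42 mm in diameter (the second smallest of the four pads, seat of the 38 mm cell). Pad top 18 mm above the table. Origin: centre of the plate's underside, so the pad's centre is straight above it; z up.
- plate_50: Fixed red-brown square base plate, 96 x 96 mm and 10 mm thick, carrying in its middle a round aluminium pad 8 mm high and 54 mm in diameter (the second largest of the four pads, seat of the 50 mm cell). Pad top 18 mm above the table. Origin: centre of the plate's underside, so the pad's centre is straight above it; z up.
- plate_62: Fixed red-brown square base plate, 96 x 96 mm and 10 mm thick, carrying in its middle a round aluminium pad 8 mm high and 66 mm in diameter (the largest of the four pads, seat of the 62 mm cell). Pad top 18 mm above the table. Origin: centre of the plate's underside, so the pad's centre is straight above it; z up.
- weight_small: A knobbed calibration weight, not a load cell: plain steel cylinder 38 mm in diameter with a neck and a 22 mm round knob on top, 48 mm high over all, no white band and no stub. About 250 g, loose. To be left standing. Origin: centre of the underside; z up.
- weight_large: A knobbed calibration weight, not a load cell: plain steel cylinder 50 mm in diameter with a neck and a 22 mm round knob on top, 52 mm high over all, no white band and no stub. About 450 g, loose. To be left standing. Origin: centre of the underside; z up.
Mind the look-alikes: they are no part of the job. What is shaped like the cell_38 but blue or orange is not meant. Leave any orange look-alike of the plate_26 alone.

How it is judged:
By the outcome, as a careful person would: the job done as asked, in the order asked, and still so for the second after the job is handed in, with the robot touching nothing.
It also fails if it takes over 99 s, if anything falls off the work surface, if the arm or the gripper's body presses on something with over 40 N, if the wrist force passes 120 N, or if a joint passes its speed limit or range.

## Working session

There is one attempt and no reset: what is moved stays moved. The work goes in short steps, Python scripts to look and compute and a tool call to move; the robot and the scene stay as the last step left them, time stands still between calls to the robot, and variables do not carry over. Pictures are saved under pics/ and viewed, about 12 in all and at most 16, crops included, and the job is handed in when it is done.

Besides the shell and the picture viewer there is one more tool, called after "Request:" by a JSON object that holds its "method" and its "body". send_rows: Moves the arm, as the interface text tells. Its arguments: {"type":"object","properties":{"motion":{"type":"array","items":{"type":"object","properties":{"gripper":{"type":"number"},"travel":{"type":"array","items":{"type":"number"}},"rotation":{"type":"array","items":{"type":"number"}}}}},"newtons":{"type":"number"}},"required":["motion"]}

```bash
ls; mkdir -p pics; python3 - <<'E'
from station import manip
import cv2
print(manip.sense())
for n in ["top","side"]:
    im=manip.snapshot(n); cv2.imwrite(f"pics/{n}0.png",im[:,:,::-1]); c=manip.calibration(n); print(n,c)
E
```

```text
pics
{'t': 0.0, 'q': array([-1.35245346e+00,  5.28437717e-01,  1.43389727e+00, -1.36287396e-06,
        1.18139156e+00, -1.78545563e-01]), 'qd': array([-0.00038754,  0.000692  , -0.00094216, -0.00019588, -0.00050944,
        0.00093442]), 'tau': array([-5.08620542e-04, -4.42353129e+01, -1.78022915e+01, -2.68082676e-04,
        8.42540700e-03, -4.26008157e-06]), 'tcp_pos': array([ 0.24143839, -0.57571326,  0.23035269]), 'tool_rot': array([ 9.80373869e-01,  1.97144460e-01, -2.18593905e-05, -1.06672145e-03]), 'force': array([-0.94576279,  0.19749854,  1.08181935]), 'ft_torque': array([ 0.01472545, -0.08992537, -0.01199893]), 'finger_gap': 1.0044436204954028}
top {'fx': 488.60159391313834, 'fy': 488.60159391313834, 'cx': 313.62726978819296, 'cy': 202.24114479020523, 'cam_to_world': array([[-0.06323214, -0.97740502,  0.20169562,  0.19470078],
       [-0.9979845 ,  0.06301014, -0.0075275 , -0.05554838],
       [-0.00535146, -0.20176508, -0.97941932,  1.44029669],
       [ 0.        ,  0.        ,  0.        ,  1.        ]])}
side {'fx': 428.2648669953198, 'fy': 428.2648669953198, 'cx': 316.99863362144276, 'cy': 193.75046267277878, 'cam_to_world': array([[-0.99819028, -0.00874338,  0.05949549,  0.41160956],
       [-0.05607175,  0.49281692, -0.86832451,  0.89106185],
       [-0.02172829, -0.8700891 , -0.49241531,  0.55811109],
       [ 0.        ,  0.        ,  0.        ,  1.        ]])}
```

View pics/top0.png

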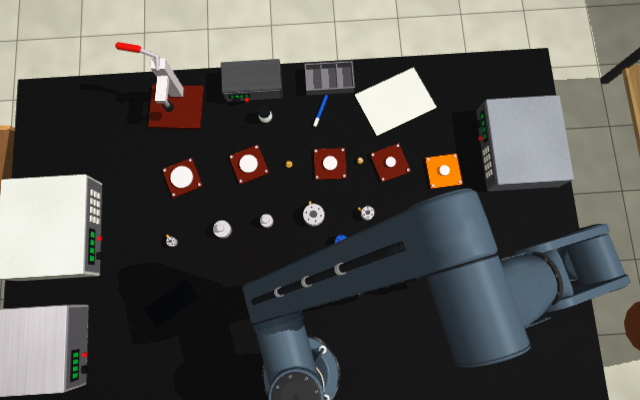

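View pics/side0.png

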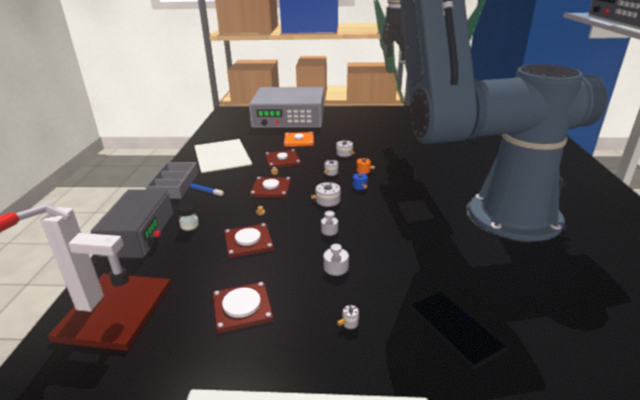

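The top view shows four red-brown plates with pads at (182,177), (249,164), (330,163) and (390,161), and an orange look-alike at (444,170). Cell-like things are at (171,241), (313,213) and (367,212). The knobbed weights are at (222,229) and (266,220), and the blue look-alike is at (341,240). The arm hides the orange cell and one more steel cell, which the side view shows at (363,166) and (345,148).

```bash
cat > h.py <<'E'
import numpy as np, cv2
from station import manip
from scipy.spatial.transform import Rotation as R
def ray(c,u,v,z):
    M=c["cam_to_world"]; d=M[:3,:3]@[(u-c["cx"])/c["fx"],(v-c["cy"])/c["fy"],1]; o=M[:3,3]
    return o+d*(z-o[2])/d[2]
def proj(c,p):
    M=c["cam_to_world"]; q=M[:3,:3].T@(np.asarray(p)-M[:3,3]); return np.array([c["fx"]*q[0]/q[2]+c["cx"],c["fy"]*q[1]/q[2]+c["cy"]])
def shot(n,name):
    c=manip.calibration(n); im=manip.snapshot(n); cv2.imwrite(f"pics/{name}.png",im[:,:,::-1]); return im,c
def yaw():
    x=R.from_quat(manip.sense()["tool_rot"]).as_matrix()[:,0]; return np.degrees(np.arctan2(x[1],x[0]))
def go(target,yaw_t=None):
    "travel in tool axes (mm) to target, turn about tool z (deg) done afterwards"
    s=manip.sense(); m=R.from_quat(s["tool_rot"]); t=m.inv().apply(np.asarray(target)-s["tcp_pos"])*1000
    print("travel",t.round(1),"yaw",round(yaw(),2),"turn",None if yaw_t is None else round(-((yaw_t-yaw()+90)%180-90),2), "F",s["force"].round(1),"t",round(s["t"],2))
E
python3 - <<'E'
from h import *
t=manip.calibration("top"); s=manip.calibration("side")
for n,u,v,z in [("p182",182,177,.018),("p249",249,164,.018),("p330",330,163,.018),("p390",390,161,.018),("c171",171,241,.034),("w222",222,229,.05),("w266",266,220,.05),("c313",313,213,.04),("c367",367,212,.036)]: print(n,ray(t,u,v,z).round(3))
for n,u,v,z in [("p",241,302,.018),("p",247,237,.018),("p",270,184,.018),("p",282,157,.018),("c350",350,311,.034),("c328",328,188,.04),("c331",331,164,.036),("c345",345,145,.038),("blue",360,178,.036),("or",363,162,.036)]: print(n,ray(s,u,v,z).round(3))
im,c=shot("wrist","w0"); print(c["cam_to_world"].round(3),c["fx"])
cv2.imwrite("pics/topcrop.png",cv2.resize(cv2.imread("pics/top0.png")[130:270,140:400],None,fx=3,fy=3,interpolation=2))
E
```

```text
p182 [0.59  0.324 0.018]
p249 [0.618 0.121 0.018]
p330 [ 0.605 -0.124  0.018]
p390 [ 0.6   -0.305  0.018]
c171 [0.397 0.353 0.034]
w222 [0.42  0.202 0.05 ]
w266 [0.438 0.074 0.05 ]
c313 [ 0.451 -0.062  0.04 ]
c367 [ 0.445 -0.22   0.036]
p [0.59  0.332 0.018]
p [0.619 0.133 0.018]
p [ 0.606 -0.112  0.018]
p [ 0.596 -0.285  0.018]
c350 [0.397 0.363 0.034]
c328 [ 0.448 -0.052  0.04 ]
c331 [ 0.445 -0.2    0.036]
c345 [ 0.405 -0.332  0.038]
blue [ 0.366 -0.116  0.036]
or [ 0.354 -0.214  0.036]
[[ 0.386 -0.875 -0.291  0.317]
 [-0.922 -0.367 -0.12  -0.545]
 [-0.002  0.315 -0.949  0.372]
 [ 0.     0.     0.     1.   ]] 308.05260676693916
```

View pics/w0.png

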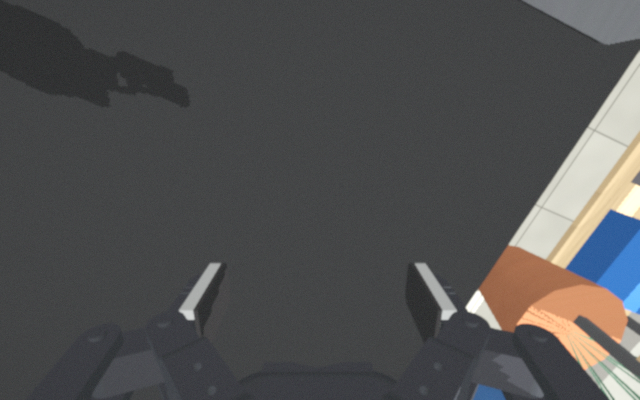

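View pics/topcrop.png

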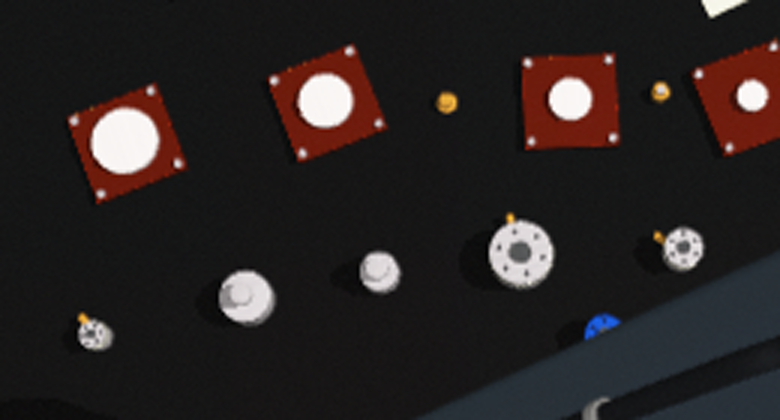

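The crop shows steel cells, identified by size: the 26 at (95,333), the 62 at (521,254) and the 38 at (683,248). The knobbed weights are at (246,297) and (380,271), and the blue look-alike is at (603,330). The 50 is hidden under the arm, near (0.405,-0.33) from the side view. I'll survey with the wrist camera.

Request:
{"method": "send_rows", "body": {"motion": [{"gripper": 85, "travel": [0, 0, 0], "rotation": [0, 0, 5.7]}, {"gripper": 85, "travel": [0, 0, 0], "rotation": [0, 0, 5.7]}, {"gripper": 85, "travel": [0, 0, 0], "rotation": [0, 0, 5.7]}, {"gripper": 85, "travel": [0, 0, 0], "rotation": [0, 0, 5.6]}]}}

```text
t: 0.48
tcp_pos: [0.2415, -0.5761, 0.2309]
tool_rot: [1.0, -0.002, -0.0, -0.0]
force: [0.1, -0.2, -0.7]
finger_gap: 0.997
```

Request:
{"method": "send_rows", "body": {"motion": [{"gripper": 85, "travel": [21.6, -31.3, -1.7], "rotation": [0, 0, 0]}, {"gripper": 85, "travel": [21.6, -31.3, -1.7], "rotation": [0, 0, 0]}, {"gripper": 85, "travel": [21.6, -31.3, -1.7], "rotation": [0, 0, 0]}, {"gripper": 85, "travel": [21.6, -31.3, -1.7], "rotation": [0, 0, 0]}, {"gripper": 85, "travel": [21.6, -31.3, -1.7], "rotation": [0, 0, 0]}, {"gripper": 85, "travel": [21.6, -31.3, -1.7], "rotation": [0, 0, 0]}, {"gripper": 85, "travel": [21.6, -31.3, -1.7], "rotation": [0, 0, 0]}, {"gripper": 85, "travel": [21.6, -31.3, -1.7], "rotation": [0, 0, 0]}, {"gripper": 85, "travel": [21.6, -31.3, -1.7], "rotation": [0, 0, 0]}, {"gripper": 85, "travel": [21.6, -31.3, -1.7], "rotation": [0, 0, 0]}, {"gripper": 85, "travel": [21.6, -31.3, -1.7], "rotation": [0, 0, 0]}, {"gripper": 85, "travel": [21.6, -31.3, -1.7], "rotation": [0, 0, 0]}]}}

```text
t: 1.48
tcp_pos: [0.5011, -0.1988, 0.2517]
tool_rot: [1.0, 0.0, -0.0, -0.0]
force: [-0.2, -0.1, -0.1]
finger_gap: 0.993
```

```bash
python3 - <<'E'
from h import *
import time
manip.snapshot("wrist");manip.snapshot("wrist");manip.snapshot("wrist")
im,c=shot("wrist","w1"); np.savez("w1.npz",**c); s=manip.sense(); print(s["tcp_pos"],yaw(),s["t"],abs(s["qd"]).max())
E
```

```text
[ 0.50075629 -0.19959934  0.25152089] 0.20493234311307953 1.6833 0.04803193509769799
```

View pics/w1.png

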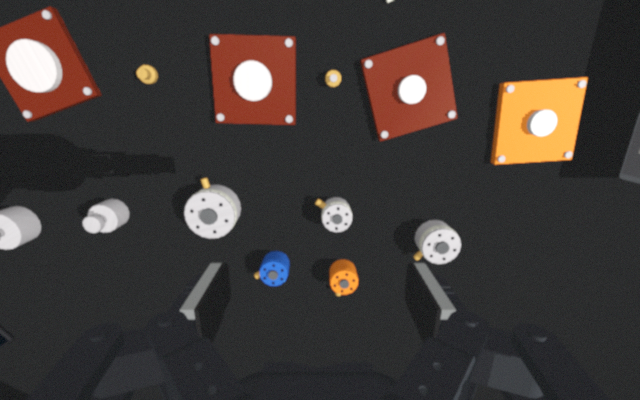

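The wrist view shows, at yaw 0, pad_62 at (33,66) (partly), pad_50... left plate; pad_38 at (252,80), pad_26 at (412,90) and the orange plate at (543,123). Cells: the 62 at (212,212), the 38 at (337,215) and the 50 at (440,243). The blue (275,269) and orange (344,278) look-alikes are off limits.

Request:
{"method": "send_rows", "body": {"motion": [{"gripper": 85, "travel": [0, -37, 0], "rotation": [0, 0, 0]}, {"gripper": 85, "travel": [0, -37, 0], "rotation": [0, 0, 0]}, {"gripper": 85, "travel": [0, -37, 0], "rotation": [0, 0, 0]}, {"gripper": 85, "travel": [0, -37, 0], "rotation": [0, 0, 0]}, {"gripper": 85, "travel": [0, -37, 0], "rotation": [0, 0, 0]}, {"gripper": 85, "travel": [0, -37, 0], "rotation": [0, 0, 0]}, {"gripper": 85, "travel": [0, -37, 0], "rotation": [0, 0, 0]}, {"gripper": 85, "travel": [0, -37, 0], "rotation": [0, 0, 0]}, {"gripper": 85, "travel": [0, -37, 0], "rotation": [0, 0, 0]}, {"gripper": 85, "travel": [0, -37, 0], "rotation": [0, 0, 0]}, {"gripper": 85, "travel": [0, -37, 0], "rotation": [0, 0, 0]}, {"gripper": 85, "travel": [0, -37, 0], "rotation": [0, 0, 0]}]}}

```text
t: 2.68
tcp_pos: [0.5006, 0.2432, 0.2515]
tool_rot: [1.0, -0.001, -0.0, 0.0]
force: [0.8, 0.4, -0.4]
finger_gap: 0.992
```

```bash
cat >> h.py <<'E'
def pad(im,c,xy,r):
    "fit the pad's (z=.018) outline near xy"
    u=proj(c,[*xy,.018]); g=im.min(2); m=(g>130).astype(np.uint8)
    n,l,st,ce=cv2.connectedComponentsWithStats(m)
    k=[i for i in range(1,n) if st[i,4]>150 and np.hypot(*(ce[i]-u))<25]
    if not k: return None
    i=min(k,key=lambda i:np.hypot(*(ce[i]-u)))
    ct=max(cv2.findContours((l==i).astype(np.uint8),0,1)[0],key=len)[:,0]
    P=np.array([ray(c,*p,.018)[:2] for p in ct])
    return circ(P)
def circ(P):
    A=np.c_[2*P,np.ones(len(P))]; s=np.linalg.lstsq(A,(P**2).sum(1),rcond=None)[0]
    return s[:2].round(4),round(1000*2*np.sqrt(s[2]+s[:2]@s[:2]),1)
def stub(im,c,xy):
    "brass near the cell -> stub direction (deg)"
    h=cv2.cvtColor(im,cv2.COLOR_RGB2HSV); m=(h[...,0]>10)&(h[...,0]<28)&(h[...,1]>120)&(h[...,2]>90)
    v,u=np.nonzero(m); P=np.array([ray(c,a,b,.016)[:2] for a,b in zip(u,v)])-xy
    d=np.hypot(*P.T); k=d<.046; q=P[k].mean(0) if k.any() else [0,0]
    return k.sum(),np.round(q,4),round(np.degrees(np.arctan2(q[1],q[0])),1)
def cellfit(im,c,uv,hb,d):
    "dark button near uv (z=hb) and white top ring"
    g=im.min(2).astype(int); r=int(c["fx"]*d/2/(c["cam_to_world"][2,3]-hb)*.75)
    u0,v0=map(int,uv); w=g[v0-r:v0+r+1,u0-r:u0+r+1]; m=(w<125).astype(np.uint8)
    n,l,st,ce=cv2.connectedComponentsWithStats(m)
    i=max(range(1,n),key=lambda i:st[i,4]); p=ce[i]+[u0-r,v0-r]
    return p.round(1),int(st[i,4]),ray(c,*p,hb).round(4)
E
python3 - <<'E'
from h import *
for _ in range(3): manip.snapshot("wrist")
im,c=shot("wrist","w2"); np.savez("w2.npz",**c); print(manip.sense()["tcp_pos"],yaw(),manip.sense()["t"])
w1=cv2.imread("pics/w1.png")[:,:,::-1].copy(); c1=dict(np.load("w1.npz"))
t=cv2.imread("pics/top0.png")[:,:,::-1].copy(); ct=manip.calibration("top")
for n,xy in dict(p62=(.59,.324),p50=(.618,.121),p38=(.605,-.124),p26=(.6,-.3)).items():
    print(n,"w1",pad(w1,c1,xy,0),"w2",pad(im,c,xy,0),"top",pad(t,ct,xy,0))
for n,uv,h,d in [("62",(209,216),.04,.062),("38",(337,219),.036,.038),("50",(442,247),.038,.05)]:
    p,a,X=cellfit(w1,c1,uv,h,d); print(n,p,a,X,stub(w1,c1,X[:2]))
print(proj(c,[.397,.356,.034]))
E
```

```text
[0.50035707 0.24263199 0.25129095] 0.061765829372867356 2.8833
p62 w1 None w2 (array([0.5907, 0.3253]), np.float64(67.3)) top (array([0.5923, 0.326 ]), np.float64(65.0))
p50 w1 (array([0.6192, 0.1196]), np.float64(57.5)) w2 (array([0.6195, 0.1236]), np.float64(55.5)) top (array([0.6213, 0.1234]), np.float64(52.3))
p38 w1 (array([ 0.6057, -0.1239]), np.float64(43.2)) w2 (array([ 0.6032, -0.1123]), np.float64(34.8)) top (array([ 0.6069, -0.1226]), np.float64(40.6))
p26 w1 (array([ 0.5976, -0.306 ]), np.float64(31.2)) w2 None top None
62 [207.5 215.7] 103 [ 0.4503 -0.0642  0.04  ] (np.int64(76), array([0.036 , 0.0077]), np.float64(12.1))
38 [336.5 218. ] 28 [ 0.4467 -0.2223  0.036 ] (np.int64(66), array([0.013 , 0.0212]), np.float64(58.5))
50 [454.3 260.5] 55 [ 0.3895 -0.3761  0.038 ] (np.int64(54), array([-0.0053,  0.0404]), np.float64(97.4))
[230.42177772 252.25801538]
```

View pics/w2.png

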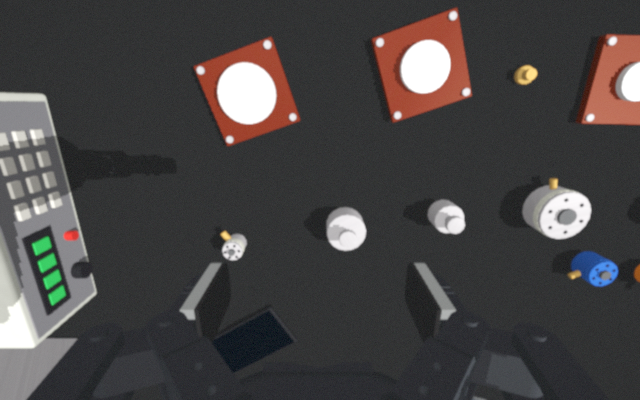

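The second view shows pad_62 at (247,93) and pad_50 at (425,67). Cell_26 is at (233,251) with its stub up-left, and the knobbed weights are at (347,235) and (453,223). Now I'll measure cell_26 and the buttons properly.

```bash
python3 - <<'E'
from h import *
w1=cv2.imread("pics/w1.png")[:,:,::-1].copy(); c1=dict(np.load("w1.npz"))
w2=cv2.imread("pics/w2.png")[:,:,::-1].copy(); c2=dict(np.load("w2.npz"))
for n,w,c,u,v,h in [("62",w1,c1,208,216,.04),("62",w2,c2,567,216,.04),("50",w1,c1,441,247,.038),("26",w2,c2,232,252,.034),("38",w1,c1,336.5,218,.036)]:
    X=ray(c,u,v,h); print(n,X.round(4),stub(w,c,X[:2]))
a=cv2.resize(w1[195:285,390:490],None,fx=4,fy=4,interpolation=2); b=cv2.resize(w2[215:305,190:290],None,fx=4,fy=4,interpolation=2)
cv2.imwrite("pics/crop1.png",np.hstack([a,b])[:,:,::-1])
go([.39,.355,.13],120)
E
```

```text
62 [ 0.4499 -0.0647  0.04  ] (np.int64(76), array([0.0364, 0.0083]), np.float64(12.8))
62 [ 0.4505 -0.0618  0.04  ] (np.int64(72), array([0.0362, 0.0084]), np.float64(13.0))
50 [ 0.4087 -0.3563  0.038 ] (np.int64(54), array([-0.0245,  0.0206]), np.float64(140.0))
26 [0.3974 0.3539 0.034 ] (np.int64(59), array([0.0162, 0.0134]), np.float64(39.7))
38 [ 0.4467 -0.2223  0.036 ] (np.int64(66), array([0.013 , 0.0212]), np.float64(58.5))
travel [-110.2 -112.6  121.2] yaw 0.06 turn 60.06 F [ 0.2 -0.2 -0.3] t 2.88
```

View pics/crop1.png

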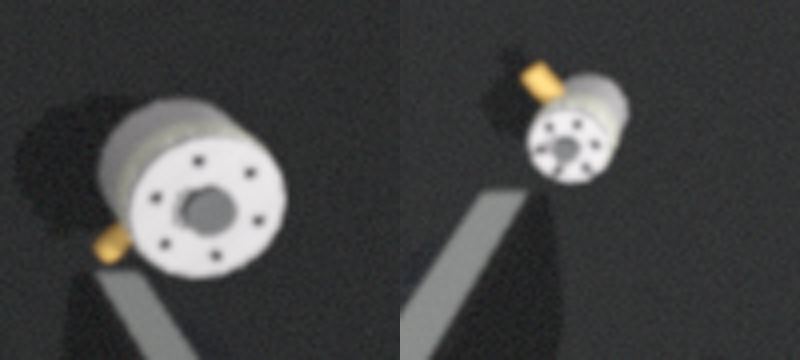

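Request:
{"method": "send_rows", "body": {"motion": [{"gripper": 60, "travel": [0, 0, 0], "rotation": [0, 0, -6.7]}, {"gripper": 60, "travel": [0, 0, 0], "rotation": [0, 0, -6.7]}, {"gripper": 60, "travel": [0, 0, 0], "rotation": [0, 0, -6.7]}, {"gripper": 60, "travel": [0, 0, 0], "rotation": [0, 0, -6.7]}, {"gripper": 60, "travel": [0, 0, 0], "rotation": [0, 0, -6.7]}, {"gripper": 60, "travel": [0, 0, 0], "rotation": [0, 0, -6.5]}, {"gripper": 60, "travel": [-1.5, -30.2, 24.2], "rotation": [0, 0, 0]}, {"gripper": 60, "travel": [-1.5, -30.2, 24.2], "rotation": [0, 0, 0]}, {"gripper": 60, "travel": [-1.5, -30.2, 24.2], "rotation": [0, 0, 0]}, {"gripper": 60, "travel": [-1.5, -30.2, 24.2], "rotation": [0, 0, 0]}, {"gripper": 60, "travel": [-1.5, -30.2, 24.2], "rotation": [0, 0, 0]}]}}

```text
t: 3.8
tcp_pos: [0.3978, 0.3524, 0.1299]
tool_rot: [0.94, 0.34, 0.0, 0.0]
force: [0.6, 0.5, -1.2]
finger_gap: 0.702
```

```bash
cat >> h.py <<'E'
def top(im,c,xy,hb,d):
    "bright top disc (z=hb-.004) near xy: centre, diameter; stub"
    zt=hb-.004; x=np.linspace(-.75*d,.75*d,121); G=np.array([[proj(c,[xy[0]+a,xy[1]+b,zt]) for b in x] for a in x],np.float32)
    w=cv2.remap(im,G[...,0],G[...,1],1); g=cv2.GaussianBlur(w.min(2),(3,3),0)
    e=cv2.HoughCircles(g,cv2.HOUGH_GRADIENT,1,200,param1=80,param2=8,minRadius=int(.46*d/(x[1]-x[0])),maxRadius=int(.54*d/(x[1]-x[0])))
    if e is None: return None,g
    b,a,r=e[0,0]; s=x[1]-x[0]
    return np.round([xy[0]+x[0]+a*s,xy[1]+x[0]+b*s,2*r*s],4),g
E
python3 - <<'E'
from h import *
for _ in range(3): manip.snapshot("wrist")
im,c=shot("wrist","w3"); print(manip.sense()["tcp_pos"],yaw(),manip.sense()["t"])
r,g=top(im,c,[.397,.354],.034,.026); print(r); 
print(cellfit(im,c,proj(c,[.397,.354,.034]),.034,.026)); print(stub(im,c,[.397,.354]), proj(c,[.397,.354,.034]))
cv2.imwrite("pics/w3c.png",np.hstack([cv2.resize(im[120:320,190:440],None,fx=2,fy=2)[:,:,::-1],cv2.cvtColor(cv2.resize(g,(300,400)),8)]))
E
```

```text
[0.39771124 0.35257526 0.13018224] 39.99222814968889 4.0
[0.3959 0.3564 0.0254]
(array([325.5, 214.2]), 31, array([0.3953, 0.3428, 0.034 ]))
(np.int64(37), array([0.0152, 0.0164]), np.float64(47.1)) [316.31869788 204.33951432]
```

View pics/w3c.png

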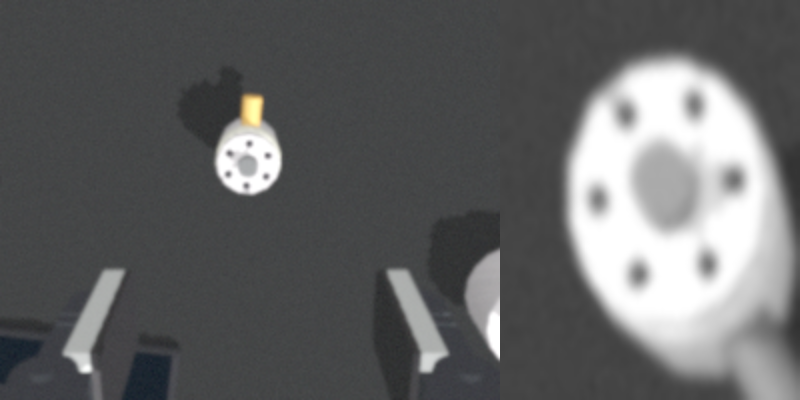

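The crop shows cell_26's top disc, with the button at full-image pixel (313.5,202.5). Its stub points along tool +x, and the fingers straddle it. The Hough centre (0.396,0.356), diameter 25.4 mm, fits the spec, so I'll grasp.

Request:
{"method": "send_rows", "body": {"motion": [{"gripper": 60, "travel": [0.6, -2, 20], "rotation": [0, 0, 0]}, {"gripper": 60, "travel": [0.5, -2, 25], "rotation": [0, 0, 0]}, {"gripper": 60, "travel": [0, 0, 25], "rotation": [0, 0, 0]}, {"gripper": 60, "travel": [0, 0, 25], "rotation": [0, 0, 0]}, {"gripper": 60, "travel": [0, 0, 20], "rotation": [0, 0, 0]}, {"gripper": 60, "travel": [0, 0, 9], "rotation": [0, 0, 0]}, {"gripper": 60, "travel": [0, 0, 0], "rotation": [0, 0, 0]}, {"gripper": 60, "travel": [0, 0, 0], "rotation": [0, 0, 0]}]}}

```text
t: 4.67
tcp_pos: [0.3974, 0.3573, 0.0074]
tool_rot: [0.94, 0.341, 0.001, -0.0]
force: [-1.0, 0.5, 0.8]
finger_gap: 0.705
```

Request:
{"method": "send_rows", "body": {"motion": [{"gripper": 40}, {"gripper": 32}, {"gripper": 28}, {"gripper": 24}, {"gripper": 15}, {"gripper": 15}, {"gripper": 15}, {"gripper": 15}, {"gripper": 15}, {"gripper": 15}], "newtons": 40}}

```text
validation failed for argument at $.mo...
```

Request:
{"method": "send_rows", "body": {"motion": [{"gripper": 40, "travel": [0, 0, 0], "rotation": [0, 0, 0]}, {"gripper": 32, "travel": [0, 0, 0], "rotation": [0, 0, 0]}, {"gripper": 28, "travel": [0, 0, 0], "rotation": [0, 0, 0]}, {"gripper": 20, "travel": [0, 0, 0], "rotation": [0, 0, 0]}, {"gripper": 15, "travel": [0, 0, 0], "rotation": [0, 0, 0]}, {"gripper": 15, "travel": [0, 0, 0], "rotation": [0, 0, 0]}, {"gripper": 15, "travel": [0, 0, 0], "rotation": [0, 0, 0]}, {"gripper": 15, "travel": [0, 0, 0], "rotation": [0, 0, 0]}, {"gripper": 15, "travel": [0, 0, 0], "rotation": [0, 0, 0]}], "newtons": 40}}

```text
t: 5.42
tcp_pos: [0.3964, 0.3583, 0.0081]
tool_rot: [0.939, 0.343, 0.001, -0.0]
force: [0.6, -1.2, 4.8]
finger_gap: 0.289
```

Request:
{"method": "send_rows", "body": {"motion": [{"gripper": 15, "travel": [0, 0, -10], "rotation": [0, 0, 0]}, {"gripper": 15, "travel": [0, 0, -30], "rotation": [0, 0, 0]}, {"gripper": 15, "travel": [0, 0, -30], "rotation": [0, 0, 0]}, {"gripper": 15, "travel": [0, 0, -30], "rotation": [0, 0, 0]}, {"gripper": 15, "travel": [0, 0, -25], "rotation": [0, 0, 0]}, {"gripper": 15, "travel": [0, 0, 0], "rotation": [0, 0, 0]}]}}

```text
t: 5.92
tcp_pos: [0.3982, 0.3599, 0.1373]
tool_rot: [0.939, 0.343, 0.005, -0.001]
force: [-0.2, 0.7, -0.4]
finger_gap: 0.284
```

```bash
python3 - <<'E'
from h import *
s=manip.sense(); print(s["finger_gap"],s["tcp_pos"],s["force"])
im,c=shot("wrist","w4"); cv2.imwrite("pics/w4c.png",im[200:400,190:440,::-1].repeat(2,0).repeat(2,1))
go([.5976,-.306,.132],40)
E
```

```text
0.2837000463317989 [0.3982414  0.35985948 0.13731291] [-0.20560283  0.73249126 -0.35430077]
travel [-274.7  638.     1.9] yaw 40.06 turn 0.06 F [ 0.5 -0.1 -1.9] t 5.97
```

View pics/w4c.png

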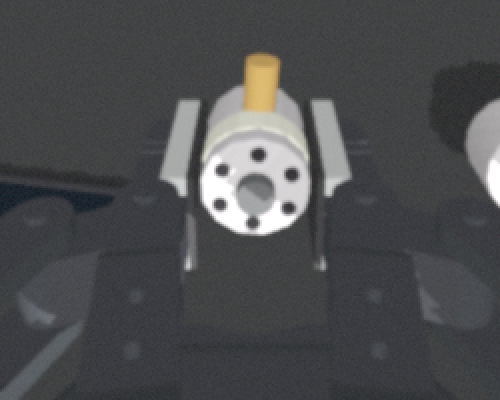

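Cell_26 is held upright with its disc at (317,291) and the stub pointing forward, and nothing has tilted. Carrying it to plate_26.

Request:
{"method": "send_rows", "body": {"motion": [{"gripper": 15, "travel": [-15.3, 35.4, 0], "rotation": [0, 0, 0]}, {"gripper": 15, "travel": [-15.3, 35.4, 0], "rotation": [0, 0, 0]}, {"gripper": 15, "travel": [-15.3, 35.4, 0], "rotation": [0, 0, 0]}, {"gripper": 15, "travel": [-15.3, 35.4, 0], "rotation": [0, 0, 0]}, {"gripper": 15, "travel": [-15.3, 35.4, 0], "rotation": [0, 0, 0]}, {"gripper": 15, "travel": [-15.3, 35.4, 0], "rotation": [0, 0, 0]}, {"gripper": 15, "travel": [-15.3, 35.4, 0], "rotation": [0, 0, 0]}, {"gripper": 15, "travel": [-15.3, 35.4, 0], "rotation": [0, 0, 0]}, {"gripper": 15, "travel": [-15.3, 35.4, 0], "rotation": [0, 0, 0]}, {"gripper": 15, "travel": [-15.3, 35.4, 0], "rotation": [0, 0, 0]}]}}

```text
t: 6.8
tcp_pos: [0.5052, -0.0131, 0.1307]
tool_rot: [0.94, 0.342, -0.001, -0.001]
force: [0.2, -0.1, -0.8]
finger_gap: 0.287
```

Request:
{"method": "send_rows", "body": {"motion": [{"gripper": 15, "travel": [-15.3, 35.4, 0], "rotation": [0, 0, 0]}, {"gripper": 15, "travel": [-15.3, 35.4, 0], "rotation": [0, 0, 0]}, {"gripper": 15, "travel": [-15.3, 35.4, 0], "rotation": [0, 0, 0]}, {"gripper": 15, "travel": [-15.3, 35.4, 0], "rotation": [0, 0, 0]}, {"gripper": 15, "travel": [-15.3, 35.4, 0], "rotation": [0, 0, 0]}, {"gripper": 15, "travel": [-15.3, 35.4, 0], "rotation": [0, 0, 0]}, {"gripper": 15, "travel": [-15.3, 35.4, 0], "rotation": [0, 0, 0]}, {"gripper": 15, "travel": [-15.3, 35.4, 0], "rotation": [0, 0, 0]}, {"gripper": 15, "travel": [0, 0, 0], "rotation": [0, 0, 0]}, {"gripper": 15, "travel": [0, 0, 0], "rotation": [0, 0, 0]}]}}

```text
t: 7.63
tcp_pos: [0.594, -0.309, 0.1299]
tool_rot: [0.94, 0.341, -0.0, -0.001]
force: [-0.9, 0.2, -1.4]
finger_gap: 0.287
```

```bash
cat >> h.py <<'E'
def held(im,c,d,H,dz):
    "centre of held cell's top (height H above its underside, underside dz below TCP) minus TCP, in tool x,y mm"
    s=manip.sense(); T=s["tcp_pos"]; r,g=top(im,c,T[:2],T[2]-dz+H,d)
    if r is None: return None
    m=R.from_quat(s["tool_rot"]).inv().apply([r[0]-T[0],r[1]-T[1],0])*1000
    return m[:2].round(1), r
E
python3 - <<'E'
from h import *
manip.snapshot("wrist")
im,c=shot("wrist","w5"); print(manip.sense()["tcp_pos"],yaw(),manip.sense()["t"])
print("held",held(im,c,.026,.034,.008)); P=pad(im,c,[.5976,-.306],0); print(P); go([*P[0],.03],40)
cv2.imwrite("pics/w5c.png",im[100:350,160:480,::-1].repeat(2,0).repeat(2,1))
E
```

```text
[ 0.59317668 -0.30557856  0.13002133] 40.02915243989276 7.7333
held (array([1.1, 2. ]), array([ 0.5953, -0.3064,  0.0247]))
(array([ 0.598 , -0.3061]), np.float64(30.1))
travel [  3.4   4.  100. ] yaw 40.03 turn 0.03 F [ 0.6  0.3 -0.8] t 7.73
```

View pics/w5c.png

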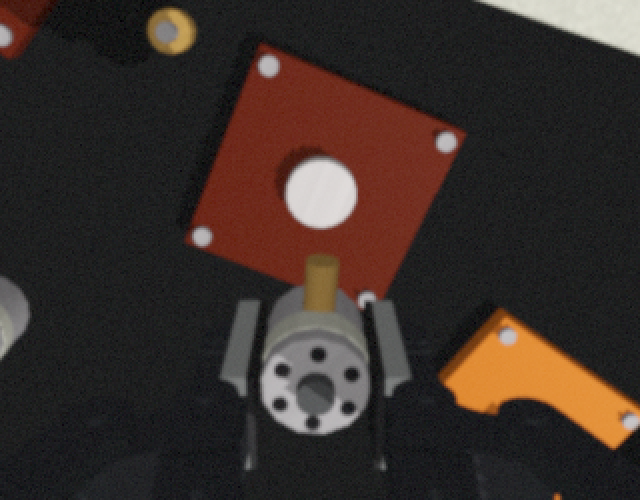

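```bash
python3 - <<'E'
from h import *
for k in range(8):
    im=manip.snapshot("wrist"); s=manip.sense(); c=manip.calibration("wrist")
    print(s["tcp_pos"].round(4),pad(im,c,[.5976,-.306],0),held(im,c,.026,.034,.008))
E
```

```text
[ 0.5934 -0.305   0.1304] (array([ 0.5982, -0.3056]), np.float64(30.4)) (array([-1.1,  1. ]), array([ 0.5932, -0.3065,  0.0253]))
[ 0.5937 -0.3049  0.1308] (array([ 0.5983, -0.3061]), np.float64(30.2)) (array([-0.6,  0.5]), array([ 0.5935, -0.3057,  0.0246]))
[ 0.594  -0.305   0.1311] (array([ 0.5984, -0.3062]), np.float64(30.2)) (array([-0.9,  0.3]), array([ 0.5935, -0.3058,  0.0253]))
[ 0.5943 -0.3053  0.1314] (array([ 0.5984, -0.3064]), np.float64(30.2)) (array([0.3, 0.9]), array([ 0.5951, -0.3058,  0.0268]))
[ 0.5945 -0.3056  0.1317] (array([ 0.5983, -0.3064]), np.float64(30.2)) (array([0.3, 0.9]), array([ 0.5953, -0.3061,  0.0268]))
[ 0.5946 -0.3058  0.1318] (array([ 0.5982, -0.3064]), np.float64(30.2)) (array([-1. ,  0.3]), array([ 0.5941, -0.3067,  0.0253]))
[ 0.5947 -0.3061  0.1319] (array([ 0.5981, -0.3064]), np.float64(30.2)) (array([-0.9,  0.2]), array([ 0.5942, -0.3069,  0.0253]))
[ 0.5948 -0.3064  0.1319] (array([ 0.5981, -0.3064]), np.float64(30.2)) (array([-0.9,  0.7]), array([ 0.5946, -0.3075,  0.0253]))
```

Request:
{"method": "send_rows", "body": {"motion": [{"gripper": 15, "travel": [1.7, 0.7, 20], "rotation": [0, 0, 0]}, {"gripper": 15, "travel": [2, 0.6, 25], "rotation": [0, 0, 0]}, {"gripper": 15, "travel": [0, 0, 25], "rotation": [0, 0, 0]}, {"gripper": 15, "travel": [0, 0, 20], "rotation": [0, 0, 0]}, {"gripper": 15, "travel": [0, 0, 10], "rotation": [0, 0, 0]}, {"gripper": 15, "travel": [0, 0, 0], "rotation": [0, 0, 0]}, {"gripper": 15, "travel": [0, 0, 0], "rotation": [0, 0, 0]}, {"gripper": 15, "travel": [0, 0, 0], "rotation": [0, 0, 0]}, {"gripper": 15, "travel": [0, 0, 0], "rotation": [0, 0, 0]}, {"gripper": 15, "travel": [0, 0, 0], "rotation": [0, 0, 0]}, {"gripper": 15, "travel": [0, 0, 0], "rotation": [0, 0, 0]}]}}

```text
t: 9.05
tcp_pos: [0.5989, -0.3061, 0.033]
tool_rot: [0.94, 0.342, 0.001, 0.001]
force: [0.1, -0.4, -0.7]
finger_gap: 0.283
```

```bash
python3 - <<'E'
from h import *
for k in range(4):
    im,c=shot("wrist","w6"); s=manip.sense(); print(s["tcp_pos"].round(4),s["force"].round(1),held(im,c,.026,.034,.008))
cv2.imwrite("pics/w6c.png",im[190:340,220:420,::-1].repeat(4,0).repeat(4,1))
E
```

```text
[ 0.5988 -0.306   0.0327] [-0.2 -0.1 -0.9] (array([-1.1,  1. ]), array([ 0.5986, -0.3075,  0.0253]))
[ 0.5987 -0.3059  0.0325] [-0.9 -0.1  1.3] (array([-0.9,  0.8]), array([ 0.5985, -0.3071,  0.0253]))
[ 0.5985 -0.3059  0.0322] [-0.1 -0.1 -0.8] (array([-1.1,  0.6]), array([ 0.5981, -0.307 ,  0.0252]))
[ 0.5985 -0.3058  0.0321] [ 0.7 -0.1 -0.4] (array([-1.1,  0.1]), array([ 0.5977, -0.3066,  0.0253]))
```

View pics/w6c.png

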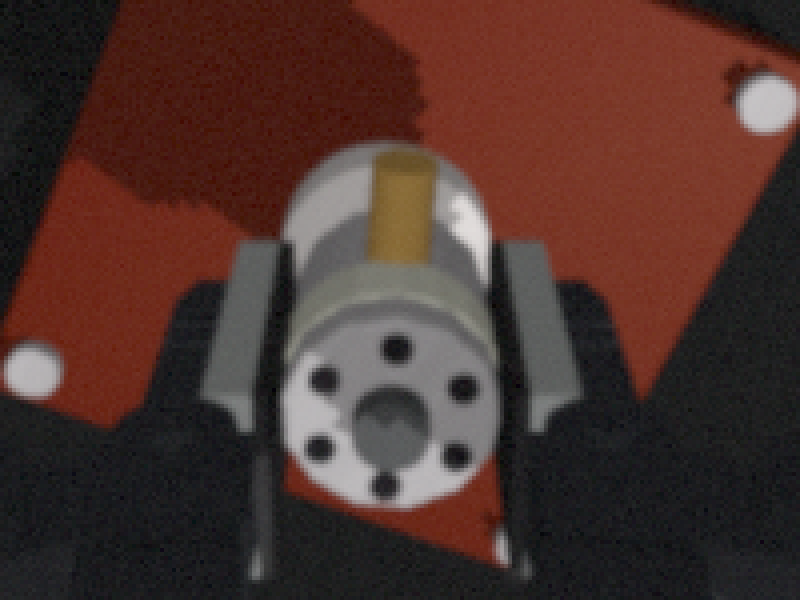

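The pad peeks out symmetrically behind the held cell (pad centre column 386, cell 391 in the crop), so it is well aligned. Lowering, releasing and retreating to verify.

Request:
{"method": "send_rows", "body": {"motion": [{"gripper": 15, "travel": [0, 0, 3], "rotation": [0, 0, 0]}, {"gripper": 15, "travel": [0, 0, 2.5], "rotation": [0, 0, 0]}, {"gripper": 15, "travel": [0, 0, 0], "rotation": [0, 0, 0]}, {"gripper": 15, "travel": [0, 0, 0], "rotation": [0, 0, 0]}, {"gripper": 15, "travel": [0, 0, 0], "rotation": [0, 0, 0]}, {"gripper": 30, "travel": [0, 0, 0], "rotation": [0, 0, 0]}, {"gripper": 45, "travel": [0, 0, 0], "rotation": [0, 0, 0]}, {"gripper": 60, "travel": [0, 0, 0], "rotation": [0, 0, 0]}, {"gripper": 60, "travel": [0, 0, 0], "rotation": [0, 0, 0]}, {"gripper": 60, "travel": [0, 0, 0], "rotation": [0, 0, 0]}]}}

```text
t: 10.08
tcp_pos: [0.5983, -0.3057, 0.0261]
tool_rot: [0.94, 0.342, -0.0, -0.0]
force: [0.2, -0.5, 0.2]
finger_gap: 0.699
```

Request:
{"method": "send_rows", "body": {"motion": [{"gripper": 60, "travel": [0, 0, -10], "rotation": [0, 0, 0]}, {"gripper": 60, "travel": [0, 0, -30], "rotation": [0, 0, 0]}, {"gripper": 60, "travel": [0, 0, -30], "rotation": [0, 0, 0]}, {"gripper": 60, "travel": [0, 0, -30], "rotation": [0, 0, 0]}, {"gripper": 60, "travel": [0, 0, 0], "rotation": [0, 0, 0]}, {"gripper": 60, "travel": [0, 0, 0], "rotation": [0, 0, 0]}, {"gripper": 60, "travel": [0, 0, 0], "rotation": [0, 0, 0]}]}}

```text
t: 10.67
tcp_pos: [0.598, -0.3055, 0.1266]
tool_rot: [0.94, 0.342, -0.0, -0.0]
force: [-0.0, 1.2, -0.8]
finger_gap: 0.702
```

```bash
python3 - <<'E'
from h import *
for k in range(4):
    im,c=shot("wrist","w7"); s=manip.sense(); print(s["tcp_pos"].round(4),top(im,c,[.598,-.306],.052,.026)[0])
cv2.imwrite("pics/w7c.png",im[150:260,260:380,::-1].repeat(5,0).repeat(5,1)); print(s["t"])
go([.447,-.222,.13],58)
E
```

```text
[ 0.5975 -0.3051  0.1255] [ 0.5975 -0.3075  0.0252]
[ 0.5974 -0.305   0.125 ] [ 0.5975 -0.3068  0.0261]
[ 0.5974 -0.305   0.1247] [ 0.5982 -0.3065  0.0268]
[ 0.5975 -0.3051  0.1246] [ 0.5978 -0.3071  0.0261]
10.8667
travel [ -61.8 -160.5   -4.8] yaw 40.03 turn -17.97 F [-0.3  0.3 -0.2] t 10.87
```

View pics/w7c.png

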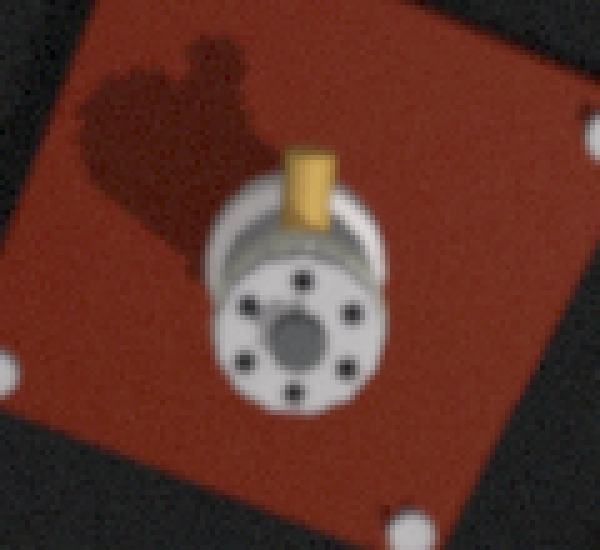

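Cell_26 stands on its pad with the rim evenly visible around it. Measured offset is under 1 mm ((0.5978,-0.307) against (0.5982,-0.3063)). Next is cell_38.

Request:
{"method": "send_rows", "body": {"motion": [{"gripper": 64, "travel": [0, 0, 0], "rotation": [0, 0, -6]}, {"gripper": 64, "travel": [0, 0, 0], "rotation": [0, 0, -6]}, {"gripper": 64, "travel": [0, 0, 0], "rotation": [0, 0, -6]}, {"gripper": 64, "travel": [-1.9, -34.3, -1], "rotation": [0, 0, 0]}, {"gripper": 64, "travel": [-1.9, -34.3, -1], "rotation": [0, 0, 0]}, {"gripper": 64, "travel": [-1.9, -34.3, -1], "rotation": [0, 0, 0]}, {"gripper": 64, "travel": [-1.9, -34.3, -1], "rotation": [0, 0, 0]}, {"gripper": 64, "travel": [-1.9, -34.3, -1], "rotation": [0, 0, 0]}, {"gripper": 64, "travel": [0, 0, 0], "rotation": [0, 0, 0]}, {"gripper": 64, "travel": [0, 0, 0], "rotation": [0, 0, 0]}, {"gripper": 64, "travel": [0, 0, 0], "rotation": [0, 0, 0]}]}}

```text
t: 11.78
tcp_pos: [0.4486, -0.2237, 0.1311]
tool_rot: [0.875, 0.485, 0.0, 0.001]
force: [1.4, -0.5, -0.2]
finger_gap: 0.749
```

```bash
cat >> h.py <<'E'
def look(xy,hb,d,name,n=5):
    for k in range(n):
        im,c=shot("wrist",name); s=manip.sense(); r=top(im,c,xy,hb,d)[0]; print(s["tcp_pos"].round(4),r,stub(im,c,xy if r is None else r[:2]))
    return im,c
E
python3 - <<'E'
from h import *
im,c=look([.447,-.222],.036,.038,"w8")
go([.447,-.222,.007],58)
E
```

```text
[ 0.4493 -0.2242  0.1312] [ 0.4449 -0.2222  0.0381] (np.int64(139), array([0.0142, 0.0213]), np.float64(56.4))
[ 0.4494 -0.2243  0.1312] [ 0.4449 -0.2222  0.0381] (np.int64(141), array([0.0142, 0.0213]), np.float64(56.4))
[ 0.4493 -0.2241  0.1311] [ 0.4444 -0.2232  0.0371] (np.int64(139), array([0.0147, 0.0223]), np.float64(56.7))
[ 0.4491 -0.224   0.1311] [ 0.4449 -0.2213  0.0403] (np.int64(137), array([0.0141, 0.0205]), np.float64(55.5))
[ 0.4488 -0.2237  0.131 ] [ 0.4449 -0.2232  0.037 ] (np.int64(143), array([0.0141, 0.0225]), np.float64(58.0))
travel [  0.5  -2.6 124. ] yaw 58.04 turn 0.04 F [ 0.  -0.3  0.9] t 12.03
```

Request:
{"method": "send_rows", "body": {"motion": [{"gripper": 64, "travel": [-0.5, -2.2, 20], "rotation": [0, 0, 0]}, {"gripper": 64, "travel": [-0.4, -2.2, 26], "rotation": [0, 0, 0]}, {"gripper": 64, "travel": [0, 0, 26], "rotation": [0, 0, 0]}, {"gripper": 64, "travel": [0, 0, 26], "rotation": [0, 0, 0]}, {"gripper": 64, "travel": [0, 0, 20], "rotation": [0, 0, 0]}, {"gripper": 64, "travel": [0, 0, 8], "rotation": [0, 0, 0]}, {"gripper": 64, "travel": [0, 0, 0], "rotation": [0, 0, 0]}, {"gripper": 64, "travel": [0, 0, 0], "rotation": [0, 0, 0]}, {"gripper": 64, "travel": [0, 0, 0], "rotation": [0, 0, 0]}, {"gripper": 64, "travel": [0, 0, 0], "rotation": [0, 0, 0]}]}}

```text
t: 12.87
tcp_pos: [0.4444, -0.222, 0.0064]
tool_rot: [0.874, 0.485, 0.0, 0.001]
force: [-0.0, 0.2, 1.1]
finger_gap: 0.752
```

Request:
{"method": "send_rows", "body": {"motion": [{"gripper": 50, "travel": [0, 0, 0], "rotation": [0, 0, 0]}, {"gripper": 44, "travel": [0, 0, 0], "rotation": [0, 0, 0]}, {"gripper": 40, "travel": [0, 0, 0], "rotation": [0, 0, 0]}, {"gripper": 34, "travel": [0, 0, 0], "rotation": [0, 0, 0]}, {"gripper": 26, "travel": [0, 0, 0], "rotation": [0, 0, 0]}, {"gripper": 26, "travel": [0, 0, 0], "rotation": [0, 0, 0]}, {"gripper": 26, "travel": [0, 0, 0], "rotation": [0, 0, 0]}, {"gripper": 26, "travel": [0, 0, 0], "rotation": [0, 0, 0]}, {"gripper": 26, "travel": [0, 0, 0], "rotation": [0, 0, 0]}], "newtons": 45}}

```text
t: 13.62
tcp_pos: [0.444, -0.2217, 0.006]
tool_rot: [0.874, 0.485, 0.0, 0.001]
force: [0.0, -0.2, 5.7]
finger_gap: 0.427
```

Request:
{"method": "send_rows", "body": {"motion": [{"gripper": 26, "travel": [0, 0, -10], "rotation": [0, 0, 0]}, {"gripper": 26, "travel": [0, 0, -30], "rotation": [0, 0, 0]}, {"gripper": 26, "travel": [0, 0, -30], "rotation": [0, 0, 0]}, {"gripper": 26, "travel": [0, 0, -30], "rotation": [0, 0, 0]}, {"gripper": 26, "travel": [0, 0, -25], "rotation": [0, 0, 0]}]}}

```text
t: 14.03
tcp_pos: [0.4434, -0.2213, 0.1324]
tool_rot: [0.874, 0.485, 0.0, 0.0]
force: [0.4, -0.7, -2.4]
finger_gap: 0.431
```

```bash
python3 - <<'E'
from h import *
for k in range(3):
    im,c=shot("wrist","w9"); print(manip.sense()["tcp_pos"].round(4),held(im,c,.038,.036,.007))
go([.606,-.1235,.132],58)
E
```

```text
[ 0.4457 -0.2229  0.1363] (array([ 2.2, -2.2]), array([ 0.445 , -0.2198,  0.0361]))
[ 0.4456 -0.2229  0.1343] (array([-1.8,  0.3]), array([ 0.4449, -0.2246,  0.0371]))
[ 0.4445 -0.2221  0.1324] (array([-0.4,  1.6]), array([ 0.4457, -0.2233,  0.0382]))
travel [169.1  84.8   0.8] yaw 58.04 turn 0.04 F [-0.  -0.2 -1.8] t 14.18
```

Request:
{"method": "send_rows", "body": {"motion": [{"gripper": 26, "travel": [33.8, 17, 0], "rotation": [0, 0, 0]}, {"gripper": 26, "travel": [33.8, 17, 0], "rotation": [0, 0, 0]}, {"gripper": 26, "travel": [33.8, 17, 0], "rotation": [0, 0, 0]}, {"gripper": 26, "travel": [33.8, 17, 0], "rotation": [0, 0, 0]}, {"gripper": 26, "travel": [33.8, 17, 0], "rotation": [0, 0, 0]}, {"gripper": 26, "travel": [0, 0, 0], "rotation": [0, 0, 0]}, {"gripper": 26, "travel": [0, 0, 0], "rotation": [0, 0, 0]}, {"gripper": 26, "travel": [0, 0, 0], "rotation": [0, 0, 0]}, {"gripper": 26, "travel": [0, 0, 0], "rotation": [0, 0, 0]}, {"gripper": 26, "travel": [0, 0, 0], "rotation": [0, 0, 0]}, {"gripper": 26, "travel": [0, 0, 0], "rotation": [0, 0, 0]}]}}

```text
t: 15.1
tcp_pos: [0.6041, -0.1238, 0.13]
tool_rot: [0.875, 0.484, -0.0, -0.0]
force: [0.2, 0.1, -2.3]
finger_gap: 0.426
```

```bash
cat >> h.py <<'E'
def over(xy,d,H,dz,name,n=7):
    A=[]
    for k in range(n):
        im,c=shot("wrist",name); s=manip.sense(); P=pad(im,c,xy,0); h=held(im,c,d,H,dz)
        if P is None or h is None: print(P,h); continue
        t=R.from_quat(s["tool_rot"]).inv().apply([*(P[0]-s["tcp_pos"][:2]),0])[:2]*1000
        A.append([*P[0],P[1],*t,*h[0],*s["tcp_pos"]])
    A=np.array(A); print("pad",np.median(A[:,:3],0).round(4),"pad-tcp tool",np.median(A[:,3:5],0).round(1),"held",np.median(A[:,5:7],0).round(1),"\ntcp",A[:,7:].round(4)[[0,-1]],manip.sense()["t"])
    return im,c
E
python3 - <<'E'
from h import *
over([.606,-.1235],.038,.036,.006,"w10")
E
```

```text
pad [ 0.6065 -0.122  40.7   ] pad-tcp tool [2.1 0.6] held [0.6 0.5] 
tcp [[ 0.6044 -0.1238  0.1302]
 [ 0.6051 -0.1232  0.1304]] 15.45
```

```bash
python3 - <<'E'
from h import *
im,c=shot("wrist","w11"); print(manip.sense()["tcp_pos"])
print(pad(im,c,[.606,-.1235],0))
cv2.imwrite("pics/w11c.png",im[100:350,200:460,::-1].repeat(2,0).repeat(2,1))
E
```

```text
[ 0.60518641 -0.12315846  0.13032896]
(array([ 0.6066, -0.1219]), np.float64(40.6))
```

View pics/w11c.png

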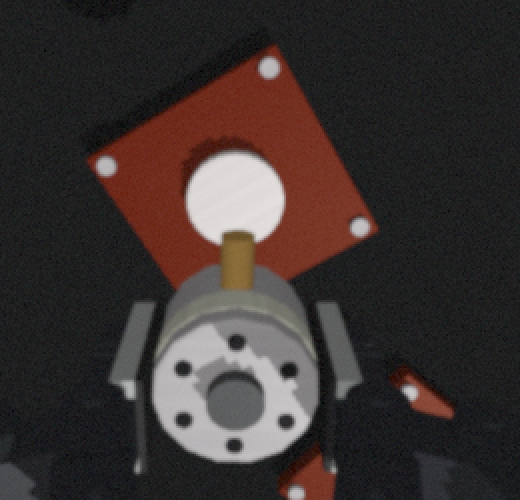

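The view shows the held cell_38 with its stub tip just clipping the near rim of pad_38 (centre ~(235,199) in the crop). I'll fit only the far arc, with the known radius.

```bash
cat >> h.py <<'E'
from scipy.optimize import least_squares
def pad(im,c,xy,d):
    "far-arc fit with known diameter d of the pad outline (z=.018)"
    cen=np.asarray(xy,float); g=cv2.GaussianBlur(im.min(2),(3,3),0).astype(np.float32); up=-c["cam_to_world"][:2,1]; a0=np.arctan2(up[1],up[0])
    for _ in range(4):
        Q=[]
        for a in a0+np.radians(np.arange(-110,111,5)):
            r=np.linspace(d/2-.007,d/2+.007,57); e=np.array([np.cos(a),np.sin(a)])
            uv=np.array([proj(c,[*(cen+e*q),.018]) for q in r],np.float32)
            p=cv2.remap(g,uv[None,:,0],uv[None,:,1],1)[0]; k=np.argmin(np.convolve(np.diff(p),np.ones(5),"same"))
            if p[max(k-4,0)]-p[min(k+5,56)]>40: Q.append(cen+e*(r[k]+r[k+1])/2)
        if len(Q)<8: return None
        Q=np.array(Q); s=least_squares(lambda v:np.hypot(*(Q-v[:2]).T)-v[2],[*cen,d/2],loss="soft_l1",f_scale=.0005).x; cen=s[:2]
    return cen.round(4),round(2000*s[2],1)
def over(xy,dp,d,H,dz,name,n=5):
    A=[]
    for k in range(n):
        im,c=shot("wrist",name); s=manip.sense(); P=pad(im,c,xy,dp); h=held(im,c,d,H,dz)
        if P is None or h is None: print(P,h); continue
        t=R.from_quat(s["tool_rot"]).inv().apply([*(P[0]-s["tcp_pos"][:2]),0])[:2]*1000
        A.append([*P[0],P[1],*t,*h[0],*s["tcp_pos"]])
    A=np.array(A); print("pad",np.median(A[:,:3],0).round(4),"pad-tcp tool",np.median(A[:,3:5],0).round(1),"held",np.median(A[:,5:7],0).round(1),"\ntcp",A[:,7:].round(4)[[0,-1]],manip.sense()["t"])
    return im,c
E
python3 - <<'E'
from h import *
over([.606,-.1235],.042,.038,.036,.006,"w12",3)
w2=cv2.imread("pics/w2.png")[:,:,::-1].copy(); c2=dict(np.load("w2.npz"))
print(pad(w2,c2,[.5907,.3253],.066),pad(w2,c2,[.6195,.1236],.054))
w1=cv2.imread("pics/w1.png")[:,:,::-1].copy(); c1=dict(np.load("w1.npz")); print(pad(w1,c1,[.606,-.1235],.042))
E
```

```text
pad [ 0.6062 -0.1227 42.8   ] pad-tcp tool [0.8 0.6] held [0.6 0.5] 
tcp [[ 0.6052 -0.1231  0.1303]
 [ 0.6052 -0.123   0.1302]] 15.65
(array([0.5904, 0.3254]), np.float64(68.0)) (array([0.6193, 0.1236]), np.float64(55.9))
(array([ 0.6054, -0.1238]), np.float64(43.9))
```

Request:
{"method": "send_rows", "body": {"motion": [{"gripper": 26, "travel": [0.6, -0.2, 20], "rotation": [0, 0, 0]}, {"gripper": 26, "travel": [0, 0, 25], "rotation": [0, 0, 0]}, {"gripper": 26, "travel": [0, 0, 25], "rotation": [0, 0, 0]}, {"gripper": 26, "travel": [0, 0, 20], "rotation": [0, 0, 0]}, {"gripper": 26, "travel": [0, 0, 9], "rotation": [0, 0, 0]}, {"gripper": 26, "travel": [0, 0, 3], "rotation": [0, 0, 0]}, {"gripper": 26, "travel": [0, 0, 1.5], "rotation": [0, 0, 0]}, {"gripper": 26, "travel": [0, 0, 1], "rotation": [0, 0, 0]}, {"gripper": 26, "travel": [0, 0, 1], "rotation": [0, 0, 0]}, {"gripper": 26, "travel": [0, 0, 0], "rotation": [0, 0, 0]}, {"gripper": 26, "travel": [0, 0, 0], "rotation": [0, 0, 0]}, {"gripper": 26, "travel": [0, 0, 0], "rotation": [0, 0, 0]}]}}

```text
t: 16.65
tcp_pos: [0.6058, -0.1226, 0.0255]
tool_rot: [0.874, 0.485, 0.0, 0.001]
force: [0.5, -0.6, -1.4]
finger_gap: 0.427
```

Request:
{"method": "send_rows", "body": {"motion": [{"gripper": 38, "travel": [0, 0, 0], "rotation": [0, 0, 0]}, {"gripper": 48, "travel": [0, 0, 0], "rotation": [0, 0, 0]}, {"gripper": 60, "travel": [0, 0, 0], "rotation": [0, 0, 0]}, {"gripper": 66, "travel": [0, 0, 0], "rotation": [0, 0, 0]}, {"gripper": 66, "travel": [0, 0, 0], "rotation": [0, 0, 0]}, {"gripper": 66, "travel": [0, 0, -10], "rotation": [0, 0, 0]}, {"gripper": 66, "travel": [0, 0, -30], "rotation": [0, 0, 0]}, {"gripper": 66, "travel": [0, 0, -35], "rotation": [0, 0, 0]}, {"gripper": 66, "travel": [0, 0, -30], "rotation": [0, 0, 0]}, {"gripper": 66, "travel": [0, 0, 0], "rotation": [0, 0, 0]}, {"gripper": 66, "travel": [0, 0, 0], "rotation": [0, 0, 0]}]}}

```text
t: 17.57
tcp_pos: [0.6069, -0.123, 0.1328]
tool_rot: [0.874, 0.485, 0.002, 0.002]
force: [-0.1, -0.1, -0.7]
finger_gap: 0.773
```

```bash
python3 - <<'E'
from h import *
im,c=look([.606,-.123],.054,.038,"w13",4); print(pad(im,c,[.606,-.123],.042)); go([.408,-.356,.135],140)
E
```

```text
[ 0.6056 -0.1225  0.131 ] [ 0.6067 -0.1228  0.0382] (np.int64(149), array([0.0114, 0.0177]), np.float64(57.1))
[ 0.6047 -0.1222  0.1297] [ 0.6062 -0.1232  0.0381] (np.int64(149), array([0.0118, 0.0182]), np.float64(57.0))
[ 0.6043 -0.122   0.1289] [ 0.6062 -0.1218  0.0392] (np.int64(153), array([0.012 , 0.0167]), np.float64(54.2))
[ 0.6042 -0.122   0.1284] [ 0.6067 -0.1228  0.0382] (np.int64(160), array([0.0113, 0.0176]), np.float64(57.4))
(array([ 0.6064, -0.1224]), np.float64(42.9))
travel [-302.4  -42.6   -6.3] yaw 58.03 turn -81.97 F [-0.   0.1  0. ] t 17.77
```

Cell_38 is within about 0.5 mm of its pad centre. Next is cell_50, at yaw -40 (stub pointing away from the camera).

Request:
{"method": "send_rows", "body": {"motion": [{"gripper": 78, "travel": [0, 0, 0], "rotation": [0, 0, 7]}, {"gripper": 78, "travel": [0, 0, 0], "rotation": [0, 0, 7]}, {"gripper": 78, "travel": [0, 0, 0], "rotation": [0, 0, 7]}, {"gripper": 78, "travel": [0, 0, 0], "rotation": [0, 0, 7]}, {"gripper": 78, "travel": [0, 0, 0], "rotation": [0, 0, 7]}, {"gripper": 78, "travel": [0, 0, 0], "rotation": [0, 0, 7]}, {"gripper": 78, "travel": [0, 0, 0], "rotation": [0, 0, 7]}, {"gripper": 78, "travel": [0, 0, 0], "rotation": [0, 0, 7]}, {"gripper": 78, "travel": [0, 0, 0], "rotation": [0, 0, 7]}, {"gripper": 78, "travel": [0, 0, 0], "rotation": [0, 0, 7]}, {"gripper": 78, "travel": [0, 0, 0], "rotation": [0, 0, 7]}, {"gripper": 78, "travel": [0, 0, 0], "rotation": [0, 0, 7]}]}}

```text
t: 18.77
tcp_pos: [0.6043, -0.1221, 0.128]
tool_rot: [0.974, -0.228, -0.002, -0.0]
force: [0.8, 0.4, -0.1]
finger_gap: 0.91
```

Request:
{"method": "send_rows", "body": {"motion": [{"gripper": 78, "travel": [0, 0, 0], "rotation": [0, 0, 7]}, {"gripper": 78, "travel": [0, 0, 0], "rotation": [0, 0, 7]}, {"gripper": 78, "travel": [0.1, 38.1, -0.8], "rotation": [0, 0, 0]}, {"gripper": 78, "travel": [0.1, 38.1, -0.8], "rotation": [0, 0, 0]}, {"gripper": 78, "travel": [0.1, 38.1, -0.8], "rotation": [0, 0, 0]}, {"gripper": 78, "travel": [0.1, 38.1, -0.8], "rotation": [0, 0, 0]}, {"gripper": 78, "travel": [0.1, 38.1, -0.8], "rotation": [0, 0, 0]}, {"gripper": 78, "travel": [0.1, 38.1, -0.8], "rotation": [0, 0, 0]}, {"gripper": 78, "travel": [0.1, 38.1, -0.8], "rotation": [0, 0, 0]}, {"gripper": 78, "travel": [0.1, 38.1, -0.8], "rotation": [0, 0, 0]}, {"gripper": 78, "travel": [0, 0, 0], "rotation": [0, 0, 0]}, {"gripper": 78, "travel": [0, 0, 0], "rotation": [0, 0, 0]}]}}

```text
t: 19.77
tcp_pos: [0.4085, -0.3579, 0.135]
tool_rot: [0.939, -0.344, -0.001, -0.001]
force: [-0.7, 0.7, 0.5]
finger_gap: 0.913
```

```bash
python3 - <<'E'
from h import *
im,c=look([.408,-.356],.038,.05,"w14",6); go([.408,-.356,.007],-40)
cv2.imwrite("pics/w14c.png",im[100:340,160:480,::-1].repeat(2,0).repeat(2,1))
E
```

```text
[ 0.4092 -0.3565  0.135 ] [ 0.4071 -0.3594  0.0501] (np.int64(6), array([-0.024 ,  0.0268]), np.float64(131.8))
[ 0.4098 -0.3556  0.1351] [ 0.4077 -0.3594  0.0503] (np.int64(4), array([-0.0239,  0.0267]), np.float64(131.9))
[ 0.4103 -0.3552  0.1353] [ 0.4083 -0.3594  0.0516] (np.int64(5), array([-0.0249,  0.0268]), np.float64(132.9))
[ 0.4106 -0.355   0.1355] [ 0.4139 -0.3644  0.0457] (np.int64(4), array([-0.0304,  0.0314]), np.float64(134.0))
[ 0.4108 -0.355   0.1356] [ 0.4077 -0.3594  0.0503] (np.int64(6), array([-0.0254,  0.0264]), np.float64(133.9))
[ 0.4109 -0.3551  0.1358] [ 0.4077 -0.3607  0.0516] (np.int64(5), array([-0.0245,  0.0283]), np.float64(130.9))
travel [ -1.6   2.6 128.8] yaw -39.83 turn 0.17 F [0.3 0.9 0.3] t 20.07
```

View pics/w14c.png

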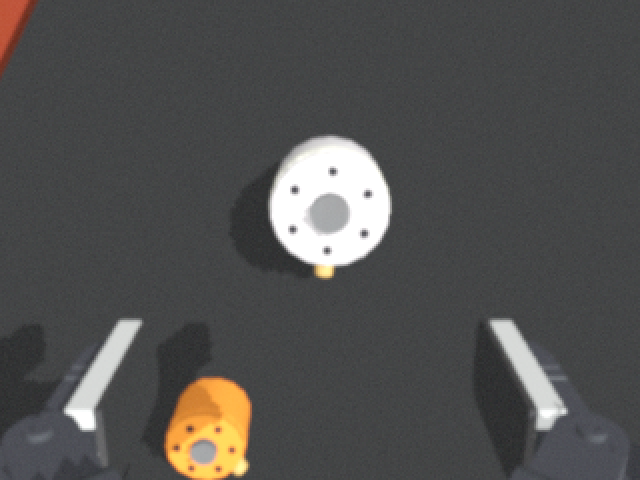

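The crop shows cell_50's top disc centred at full-image (325,205.5), with the button at (325,206.5) and the stub tip pointing straight back. The orange look-alike at crop (205,440) is well clear. I'll take the centre from the bolt holes and button.

```bash
python3 - <<'E'
from h import *
c=manip.calibration("wrist"); T=manip.sense()["tcp_pos"]; print(T)
a=ray(c,325,205.5,.034);b=ray(c,325,206.5,.038); print(a,b)
M=R.from_quat(manip.sense()["tool_rot"]).inv()
print(M.apply(a-T)*1000,M.apply(b-T)*1000)
E
```

```text
[ 0.41092866 -0.35514151  0.13582414]
[ 0.40673467 -0.35943516  0.034     ] [ 0.40716847 -0.35967094  0.038     ]
[ -0.38456153   6.01891935 101.82242129] [9.62140715e-02 5.92075926e+00 9.78220467e+01]
```

Request:
{"method": "send_rows", "body": {"motion": [{"gripper": 78, "travel": [-0.2, 2.5, 20], "rotation": [0, 0, 0]}, {"gripper": 78, "travel": [0, 2.7, 26], "rotation": [0, 0, 0]}, {"gripper": 78, "travel": [0, 0, 26], "rotation": [0, 0, 0]}, {"gripper": 78, "travel": [0, 0, 26], "rotation": [0, 0, 0]}, {"gripper": 78, "travel": [0, 0, 22], "rotation": [0, 0, 0]}, {"gripper": 78, "travel": [0, 0, 10], "rotation": [0, 0, 0]}, {"gripper": 78, "travel": [0, 0, 0], "rotation": [0, 0, 0]}, {"gripper": 78, "travel": [0, 0, 0], "rotation": [0, 0, 0]}, {"gripper": 78, "travel": [0, 0, 0], "rotation": [0, 0, 0]}, {"gripper": 78, "travel": [0, 0, 0], "rotation": [0, 0, 0]}]}}

```text
t: 20.9
tcp_pos: [0.4075, -0.3611, 0.0075]
tool_rot: [0.94, -0.342, 0.001, 0.001]
force: [-0.1, -0.0, 0.3]
finger_gap: 0.917
```

Request:
{"method": "send_rows", "body": {"motion": [{"gripper": 64, "travel": [0, 0, 0], "rotation": [0, 0, 0]}, {"gripper": 56, "travel": [0, 0, 0], "rotation": [0, 0, 0]}, {"gripper": 52, "travel": [0, 0, 0], "rotation": [0, 0, 0]}, {"gripper": 46, "travel": [0, 0, 0], "rotation": [0, 0, 0]}, {"gripper": 38, "travel": [0, 0, 0], "rotation": [0, 0, 0]}, {"gripper": 38, "travel": [0, 0, 0], "rotation": [0, 0, 0]}, {"gripper": 38, "travel": [0, 0, 0], "rotation": [0, 0, 0]}, {"gripper": 38, "travel": [0, 0, 0], "rotation": [0, 0, 0]}, {"gripper": 38, "travel": [0, 0, 0], "rotation": [0, 0, 0]}], "newtons": 50}}

```text
t: 21.65
tcp_pos: [0.407, -0.3607, 0.0071]
tool_rot: [0.94, -0.342, 0.001, 0.0]
force: [-0.1, 1.3, 5.9]
finger_gap: 0.57
```

Request:
{"method": "send_rows", "body": {"motion": [{"gripper": 38, "travel": [0, 0, -10], "rotation": [0, 0, 0]}, {"gripper": 38, "travel": [0, 0, -30], "rotation": [0, 0, 0]}, {"gripper": 38, "travel": [0, 0, -30], "rotation": [0, 0, 0]}, {"gripper": 38, "travel": [0, 0, -30], "rotation": [0, 0, 0]}, {"gripper": 38, "travel": [0, 0, -25], "rotation": [0, 0, 0]}, {"gripper": 38, "travel": [0, 0, 0], "rotation": [0, 0, 0]}]}}

```text
t: 22.15
tcp_pos: [0.4085, -0.3628, 0.1362]
tool_rot: [0.94, -0.342, 0.004, 0.003]
force: [0.5, -0.2, -3.3]
finger_gap: 0.57
```

```bash
python3 - <<'E'
from h import *
go([.6195,.1236,.132],-40)
E
```

```text
travel [-150.7 -508.3    1.6] yaw -39.95 turn 0.05 F [ 0.5 -0.2 -3.3] t 22.15
```

Request:
{"method": "send_rows", "body": {"motion": [{"gripper": 38, "travel": [-10.8, -36.3, 0], "rotation": [0, 0, 0]}, {"gripper": 38, "travel": [-10.8, -36.3, 0], "rotation": [0, 0, 0]}, {"gripper": 38, "travel": [-10.8, -36.3, 0], "rotation": [0, 0, 0]}, {"gripper": 38, "travel": [-10.8, -36.3, 0], "rotation": [0, 0, 0]}, {"gripper": 38, "travel": [-10.8, -36.3, 0], "rotation": [0, 0, 0]}, {"gripper": 38, "travel": [-10.8, -36.3, 0], "rotation": [0, 0, 0]}, {"gripper": 38, "travel": [-10.8, -36.3, 0], "rotation": [0, 0, 0]}]}}

```text
t: 22.73
tcp_pos: [0.5113, -0.115, 0.1302]
tool_rot: [0.94, -0.342, -0.001, -0.0]
force: [0.3, -0.4, -2.4]
finger_gap: 0.571
```

Request:
{"method": "send_rows", "body": {"motion": [{"gripper": 38, "travel": [-10.8, -36.3, 0], "rotation": [0, 0, 0]}, {"gripper": 38, "travel": [-10.8, -36.3, 0], "rotation": [0, 0, 0]}, {"gripper": 38, "travel": [-10.8, -36.3, 0], "rotation": [0, 0, 0]}, {"gripper": 38, "travel": [-10.8, -36.3, 0], "rotation": [0, 0, 0]}, {"gripper": 38, "travel": [-10.8, -36.3, 0], "rotation": [0, 0, 0]}, {"gripper": 38, "travel": [-10.8, -36.3, 0], "rotation": [0, 0, 0]}, {"gripper": 38, "travel": [-10.8, -36.3, 0], "rotation": [0, 0, 0]}, {"gripper": 38, "travel": [0, 0, 0], "rotation": [0, 0, 0]}, {"gripper": 38, "travel": [0, 0, 0], "rotation": [0, 0, 0]}, {"gripper": 38, "travel": [0, 0, 0], "rotation": [0, 0, 0]}, {"gripper": 38, "travel": [0, 0, 0], "rotation": [0, 0, 0]}, {"gripper": 38, "travel": [0, 0, 0], "rotation": [0, 0, 0]}]}}

```text
t: 23.73
tcp_pos: [0.6164, 0.1247, 0.1306]
tool_rot: [0.939, -0.343, -0.001, 0.0]
force: [-0.6, -0.6, -1.7]
finger_gap: 0.566
```

```bash
python3 - <<'E'
from h import *
over([.6195,.1236],.054,.05,.038,.007,"w15",6)
E
```

```text
pad [ 0.6205  0.1223 54.85  ] pad-tcp tool [ 4.5 -0. ] held [ 0.9 -0.2] 
tcp [[0.6166 0.1247 0.1308]
 [0.6172 0.1256 0.1313]] 24.0333
```

Request:
{"method": "send_rows", "body": {"motion": [{"gripper": 38, "travel": [2.4, 0.2, 20], "rotation": [0, 0, 0]}, {"gripper": 38, "travel": [2.4, 0, 25], "rotation": [0, 0, 0]}, {"gripper": 38, "travel": [0, 0, 25], "rotation": [0, 0, 0]}, {"gripper": 38, "travel": [0, 0, 20], "rotation": [0, 0, 0]}, {"gripper": 38, "travel": [0, 0, 9], "rotation": [0, 0, 0]}, {"gripper": 38, "travel": [0, 0, 3], "rotation": [0, 0, 0]}, {"gripper": 38, "travel": [0, 0, 1.5], "rotation": [0, 0, 0]}, {"gripper": 38, "travel": [0, 0, 1], "rotation": [0, 0, 0]}, {"gripper": 38, "travel": [0, 0, 1], "rotation": [0, 0, 0]}, {"gripper": 38, "travel": [0, 0, 0], "rotation": [0, 0, 0]}, {"gripper": 38, "travel": [0, 0, 0], "rotation": [0, 0, 0]}, {"gripper": 38, "travel": [0, 0, 0], "rotation": [0, 0, 0]}]}}

```text
t: 25.03
tcp_pos: [0.6213, 0.123, 0.0264]
tool_rot: [0.94, -0.342, 0.001, -0.0]
force: [0.0, -0.2, -3.0]
finger_gap: 0.566
```

Request:
{"method": "send_rows", "body": {"motion": [{"gripper": 50, "travel": [0, 0, 0], "rotation": [0, 0, 0]}, {"gripper": 60, "travel": [0, 0, 0], "rotation": [0, 0, 0]}, {"gripper": 70, "travel": [0, 0, 0], "rotation": [0, 0, 0]}, {"gripper": 78, "travel": [0, 0, 0], "rotation": [0, 0, 0]}, {"gripper": 78, "travel": [0, 0, 0], "rotation": [0, 0, 0]}, {"gripper": 78, "travel": [0, 0, -10], "rotation": [0, 0, 0]}, {"gripper": 78, "travel": [0, 0, -30], "rotation": [0, 0, 0]}, {"gripper": 78, "travel": [0, 0, -35], "rotation": [0, 0, 0]}, {"gripper": 78, "travel": [0, 0, -30], "rotation": [0, 0, 0]}, {"gripper": 78, "travel": [0, 0, 0], "rotation": [0, 0, 0]}, {"gripper": 78, "travel": [0, 0, 0], "rotation": [0, 0, 0]}]}}

```text
t: 25.95
tcp_pos: [0.6225, 0.123, 0.1338]
tool_rot: [0.94, -0.342, 0.003, -0.001]
force: [0.1, -0.4, -1.1]
finger_gap: 0.916
```

```bash
python3 - <<'E'
from h import *
im,c=look([.6205,.1225],.056,.05,"w16",5); print(pad(im,c,[.6205,.1225],.054)); print(manip.sense()["t"])
cv2.imwrite("pics/w16c.png",im[140:270,230:400,::-1].repeat(4,0).repeat(4,1))
E
```

```text
[0.621  0.123  0.1319] [0.6214 0.1228 0.0516] (np.int64(7), array([-0.0326,  0.0307]), np.float64(136.7))
[0.6201 0.1229 0.1306] [0.6208 0.1234 0.0501] (np.int64(10), array([-0.0323,  0.0308]), np.float64(136.3))
[0.6197 0.1229 0.1298] [0.6221 0.1228 0.0516] (np.int64(5), array([-0.0319,  0.0323]), np.float64(134.7))
[0.6195 0.1229 0.1293] [0.6214 0.1228 0.0516] (np.int64(6), array([-0.032 ,  0.0313]), np.float64(135.6))
[0.6196 0.1229 0.1291] [0.6214 0.1222 0.0516] (np.int64(7), array([-0.0325,  0.0313]), np.float64(136.1))
(array([0.6203, 0.1225]), np.float64(55.8))
26.2
```

View pics/w16c.png

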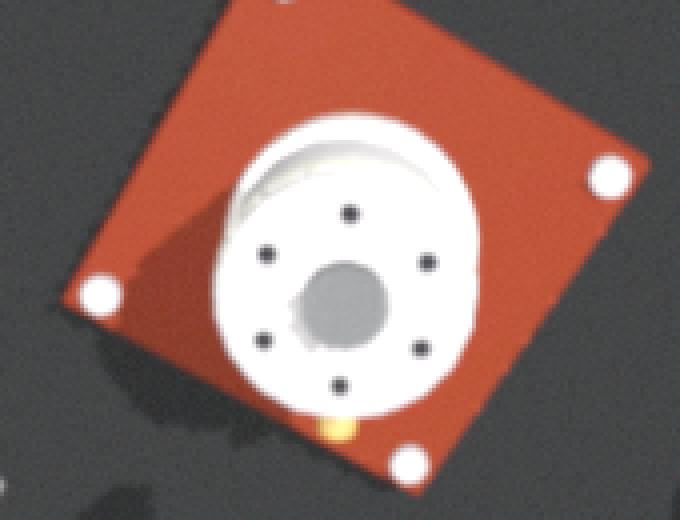

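Cell_50 stands upright on its pad, with a pad crescent visible at the back. The bolt-hole mean is at full-image (316.2,215.2) and the button at (316,216.5). I'll check that centre numerically.

```bash
python3 - <<'E'
from h import *
c=manip.calibration("wrist"); print(ray(c,316.2,215.2,.052),ray(c,316,216.5,.056)); im,c=shot("wrist","w17"); print(pad(im,c,[.6205,.1225],.054),manip.sense()["tcp_pos"])
go([.450,-.063,.135],12.5)
E
```

```text
[0.62032503 0.12375017 0.052     ] [0.62077446 0.12355959 0.056     ]
(array([0.6204, 0.1224]), np.float64(55.7)) [0.61974381 0.12289692 0.12910976]
travel [-10.7 251.5  -5.3] yaw -39.97 turn -52.47 F [ 0.5  0.5 -1.1] t 26.25
```

Request:
{"method": "send_rows", "body": {"motion": [{"gripper": 85, "travel": [0, 0, 0], "rotation": [0, 0, -6.6]}, {"gripper": 85, "travel": [0, 0, 0], "rotation": [0, 0, -6.6]}, {"gripper": 85, "travel": [0, 0, 0], "rotation": [0, 0, -6.6]}, {"gripper": 85, "travel": [0, 0, 0], "rotation": [0, 0, -6.6]}, {"gripper": 85, "travel": [0, 0, 0], "rotation": [0, 0, -6.6]}, {"gripper": 85, "travel": [0, 0, 0], "rotation": [0, 0, -6.6]}, {"gripper": 85, "travel": [0, 0, 0], "rotation": [0, 0, -6.6]}, {"gripper": 85, "travel": [0, 0, 0], "rotation": [0, 0, -6.6]}]}}

```text
t: 26.92
tcp_pos: [0.6202, 0.1229, 0.1294]
tool_rot: [0.993, 0.115, -0.001, -0.0]
force: [-0.4, -0.4, -0.1]
finger_gap: 0.994
```

Request:
{"method": "send_rows", "body": {"motion": [{"gripper": 85, "travel": [-29.5, 20.5, -0.9], "rotation": [0, 0, 0]}, {"gripper": 85, "travel": [-29.5, 20.5, -0.9], "rotation": [0, 0, 0]}, {"gripper": 85, "travel": [-29.5, 20.5, -0.9], "rotation": [0, 0, 0]}, {"gripper": 85, "travel": [-29.5, 20.5, -0.9], "rotation": [0, 0, 0]}, {"gripper": 85, "travel": [-29.5, 20.5, -0.9], "rotation": [0, 0, 0]}, {"gripper": 85, "travel": [-29.5, 20.5, -0.9], "rotation": [0, 0, 0]}, {"gripper": 85, "travel": [-29.5, 20.5, -0.9], "rotation": [0, 0, 0]}, {"gripper": 85, "travel": [0, 0, 0], "rotation": [0, 0, 0]}, {"gripper": 85, "travel": [0, 0, 0], "rotation": [0, 0, 0]}, {"gripper": 85, "travel": [0, 0, 0], "rotation": [0, 0, 0]}, {"gripper": 85, "travel": [0, 0, 0], "rotation": [0, 0, 0]}]}}

```text
t: 27.83
tcp_pos: [0.4523, -0.0624, 0.1367]
tool_rot: [0.994, 0.112, 0.0, 0.0]
force: [0.3, 0.1, -0.6]
finger_gap: 0.996
```

```bash
python3 - <<'E'
from h import *
im,c=look([.450,-.063],.040,.062,"w18",5)
# button: mid-grey blob near projected top centre
u=proj(c,[.450,-.063,.04]); g=im.min(2); r=18; w=g[int(u[1])-r:int(u[1])+r+1,int(u[0])-r:int(u[0])+r+1]
m=(w<(int(w.max())+int(np.percentile(w,5)))/2).astype(np.uint8); n,l,st,ce=cv2.connectedComponentsWithStats(m)
for i in range(1,n):
    if st[i,4]>60: p=ce[i]+[int(u[0])-r,int(u[1])-r]; print("button",p,st[i],ray(c,*p,.04))
print(yaw(),manip.sense()["tcp_pos"])
E
```

```text
[ 0.4523 -0.0621  0.1367] [ 0.4496 -0.0626  0.064 ] (np.int64(0), array([0, 0]), np.float64(0.0))
[ 0.4522 -0.062   0.1368] [ 0.4496 -0.0634  0.0623] (np.int64(0), array([0, 0]), np.float64(0.0))
[ 0.4521 -0.062   0.1368] [ 0.4504 -0.0626  0.064 ] (np.int64(0), array([0, 0]), np.float64(0.0))
[ 0.4519 -0.0621  0.1368] [ 0.4496 -0.0642  0.0623] (np.int64(0), array([0, 0]), np.float64(0.0))
[ 0.4518 -0.0621  0.1368] [ 0.4504 -0.0618  0.0657] (np.int64(0), array([0, 0]), np.float64(0.0))
button [317.61456103 209.43254818] [  7   7  24  24 467] [ 0.45008565 -0.06297705  0.04      ]
12.930648940100529 [ 0.45177654 -0.06213453  0.13681241]
```

Request:
{"method": "send_rows", "body": {"motion": [{"gripper": 85, "travel": [-1, 0, 20], "rotation": [0, 0, 0]}, {"gripper": 85, "travel": [-0.9, 0, 26], "rotation": [0, 0, 0]}, {"gripper": 85, "travel": [0, 0, 26], "rotation": [0, 0, 0]}, {"gripper": 85, "travel": [0, 0, 26], "rotation": [0, 0, 0]}, {"gripper": 85, "travel": [0, 0, 22], "rotation": [0, 0, 0]}, {"gripper": 85, "travel": [0, 0, 12], "rotation": [0, 0, 0]}, {"gripper": 85, "travel": [0, 0, 0], "rotation": [0, 0, 0]}, {"gripper": 85, "travel": [0, 0, 0], "rotation": [0, 0, 0]}, {"gripper": 85, "travel": [0, 0, 0], "rotation": [0, 0, 0]}, {"gripper": 85, "travel": [0, 0, 0], "rotation": [0, 0, 0]}]}}

```text
t: 28.92
tcp_pos: [0.4502, -0.0634, 0.0059]
tool_rot: [0.994, 0.112, 0.001, 0.001]
force: [0.2, 0.1, 0.6]
finger_gap: 0.999
```

Request:
{"method": "send_rows", "body": {"motion": [{"gripper": 76, "travel": [0, 0, 0], "rotation": [0, 0, 0]}, {"gripper": 70, "travel": [0, 0, 0], "rotation": [0, 0, 0]}, {"gripper": 64, "travel": [0, 0, 0], "rotation": [0, 0, 0]}, {"gripper": 58, "travel": [0, 0, 0], "rotation": [0, 0, 0]}, {"gripper": 50, "travel": [0, 0, 0], "rotation": [0, 0, 0]}, {"gripper": 50, "travel": [0, 0, 0], "rotation": [0, 0, 0]}, {"gripper": 50, "travel": [0, 0, 0], "rotation": [0, 0, 0]}, {"gripper": 50, "travel": [0, 0, 0], "rotation": [0, 0, 0]}, {"gripper": 50, "travel": [0, 0, 0], "rotation": [0, 0, 0]}], "newtons": 60}}

```text
t: 29.67
tcp_pos: [0.4498, -0.0633, 0.0059]
tool_rot: [0.994, 0.112, 0.001, 0.0]
force: [0.6, 1.1, 7.9]
finger_gap: 0.707
```

Request:
{"method": "send_rows", "body": {"motion": [{"gripper": 50, "travel": [0, 0, -10], "rotation": [0, 0, 0]}, {"gripper": 50, "travel": [0, 0, -30], "rotation": [0, 0, 0]}, {"gripper": 50, "travel": [0, 0, -30], "rotation": [0, 0, 0]}, {"gripper": 50, "travel": [0, 0, -30], "rotation": [0, 0, 0]}, {"gripper": 50, "travel": [0, 0, -25], "rotation": [0, 0, 0]}, {"gripper": 50, "travel": [0, 0, 0], "rotation": [0, 0, 0]}]}}

```text
t: 30.17
tcp_pos: [0.4516, -0.064, 0.134]
tool_rot: [0.994, 0.112, 0.004, 0.002]
force: [0.7, -0.1, -5.1]
finger_gap: 0.708
```

```bash
python3 - <<'E'
from h import *
go([.590,.3254,.132],13)
E
```

```text
travel [ 221.5 -348.8    1.9] yaw 12.85 turn -0.15 F [ 0.7 -0.1 -5.1] t 30.17
```

Request:
{"method": "send_rows", "body": {"motion": [{"gripper": 50, "travel": [20.1, -31.7, 0], "rotation": [0, 0, 0]}, {"gripper": 50, "travel": [20.1, -31.7, 0], "rotation": [0, 0, 0]}, {"gripper": 50, "travel": [20.1, -31.7, 0], "rotation": [0, 0, 0]}, {"gripper": 50, "travel": [20.1, -31.7, 0], "rotation": [0, 0, 0]}, {"gripper": 50, "travel": [20.1, -31.7, 0], "rotation": [0, 0, 0]}, {"gripper": 50, "travel": [20.1, -31.7, 0], "rotation": [0, 0, 0]}, {"gripper": 50, "travel": [20.1, -31.7, 0], "rotation": [0, 0, 0]}, {"gripper": 50, "travel": [20.1, -31.7, 0], "rotation": [0, 0, 0]}, {"gripper": 50, "travel": [20.1, -31.7, 0], "rotation": [0, 0, 0]}, {"gripper": 50, "travel": [20.1, -31.7, 0], "rotation": [0, 0, 0]}, {"gripper": 50, "travel": [20.1, -31.7, 0], "rotation": [0, 0, 0]}]}}

```text
t: 31.08
tcp_pos: [0.586, 0.3271, 0.1274]
tool_rot: [0.994, 0.112, -0.002, 0.001]
force: [1.7, 0.2, -4.6]
finger_gap: 0.707
```

Request:
{"method": "send_rows", "body": {"motion": [{"gripper": 50, "travel": [0, 0, 0], "rotation": [0, 0, 0]}, {"gripper": 50, "travel": [0, 0, 0], "rotation": [0, 0, 0]}, {"gripper": 50, "travel": [0, 0, 0], "rotation": [0, 0, 0]}, {"gripper": 50, "travel": [0, 0, 0], "rotation": [0, 0, 0]}, {"gripper": 50, "travel": [0, 0, 0], "rotation": [0, 0, 0]}, {"gripper": 50, "travel": [0, 0, 0], "rotation": [0, 0, 0]}]}}

```text
t: 31.58
tcp_pos: [0.5873, 0.3245, 0.1296]
tool_rot: [0.994, 0.111, -0.001, 0.0]
force: [-0.0, -0.3, -4.4]
finger_gap: 0.707
```

```bash
python3 - <<'E'
from h import *
over([.5905,.3254],.066,.062,.04,.006,"w19",6)
E
```

```text
pad [ 0.5914  0.326  66.95  ] pad-tcp tool [3.9 0. ] held [0.9 1.4] 
tcp [[0.5875 0.3247 0.1299]
 [0.5877 0.3256 0.1301]] 31.8833
```

Request:
{"method": "send_rows", "body": {"motion": [{"gripper": 50, "travel": [1.7, -0.2, 20], "rotation": [0, 0, 0]}, {"gripper": 50, "travel": [1.7, 0, 25], "rotation": [0, 0, 0]}, {"gripper": 50, "travel": [0, 0, 25], "rotation": [0, 0, 0]}, {"gripper": 50, "travel": [0, 0, 20], "rotation": [0, 0, 0]}, {"gripper": 50, "travel": [0, 0, 9], "rotation": [0, 0, 0]}, {"gripper": 50, "travel": [0, 0, 3], "rotation": [0, 0, 0]}, {"gripper": 50, "travel": [0, 0, 1.5], "rotation": [0, 0, 0]}, {"gripper": 50, "travel": [0, 0, 1], "rotation": [0, 0, 0]}, {"gripper": 50, "travel": [0, 0, 1], "rotation": [0, 0, 0]}, {"gripper": 50, "travel": [0, 0, 0], "rotation": [0, 0, 0]}, {"gripper": 50, "travel": [0, 0, 0], "rotation": [0, 0, 0]}, {"gripper": 50, "travel": [0, 0, 0], "rotation": [0, 0, 0]}]}}

```text
t: 32.88
tcp_pos: [0.5913, 0.327, 0.0253]
tool_rot: [0.994, 0.112, 0.001, -0.0]
force: [0.7, -0.3, -4.2]
finger_gap: 0.708
```

Request:
{"method": "send_rows", "body": {"motion": [{"gripper": 60, "travel": [0, 0, 0], "rotation": [0, 0, 0]}, {"gripper": 70, "travel": [0, 0, 0], "rotation": [0, 0, 0]}, {"gripper": 80, "travel": [0, 0, 0], "rotation": [0, 0, 0]}, {"gripper": 85, "travel": [0, 0, 0], "rotation": [0, 0, 0]}, {"gripper": 85, "travel": [0, 0, 0], "rotation": [0, 0, 0]}, {"gripper": 85, "travel": [0, 0, -10], "rotation": [0, 0, 0]}, {"gripper": 85, "travel": [0, 0, -30], "rotation": [0, 0, 0]}, {"gripper": 85, "travel": [0, 0, -35], "rotation": [0, 0, 0]}, {"gripper": 85, "travel": [0, 0, -30], "rotation": [0, 0, 0]}, {"gripper": 85, "travel": [0, 0, 0], "rotation": [0, 0, 0]}, {"gripper": 85, "travel": [0, 0, 0], "rotation": [0, 0, 0]}]}}

```text
t: 33.8
tcp_pos: [0.5927, 0.3275, 0.1331]
tool_rot: [0.994, 0.112, 0.003, -0.001]
force: [-1.1, 0.2, -0.5]
finger_gap: 0.997
```

```bash
python3 - <<'E'
from h import *
im,c=look([.591,.326],.058,.062,"w20",5); print(pad(im,c,[.591,.326],.066))
u=proj(c,[.591,.326,.058]); g=im.min(2); r=18; w=g[int(u[1])-r:int(u[1])+r+1,int(u[0])-r:int(u[0])+r+1]
m=(w<(int(w.max())+int(np.percentile(w,5)))/2).astype(np.uint8); n,l,st,ce=cv2.connectedComponentsWithStats(m)
for i in range(1,n):
    if st[i,4]>60: p=ce[i]+[int(u[0])-r,int(u[1])-r]; print("button",p,st[i],ray(c,*p,.058))
print(manip.sense()["tcp_pos"],manip.sense()["t"])
E
```

```text
[0.5912 0.3269 0.1309] [0.5914 0.3264 0.0623] (np.int64(46), array([0.0361, 0.0092]), np.float64(14.2))
[0.5903 0.3266 0.1294] [0.5906 0.3264 0.0623] (np.int64(48), array([0.0369, 0.0093]), np.float64(14.2))
[0.5898 0.3264 0.1285] [0.5898 0.3272 0.0606] (np.int64(46), array([0.0378, 0.0081]), np.float64(12.1))
[0.5897 0.3264 0.128 ] [0.5914 0.3264 0.0623] (np.int64(48), array([0.0362, 0.0087]), np.float64(13.5))
[0.5897 0.3264 0.1278] [0.5914 0.3272 0.064 ] (np.int64(46), array([0.0366, 0.0079]), np.float64(12.2))
(array([0.5906, 0.3258]), np.float64(68.8))
button [316.38102894 216.54662379] [  3   4  29  28 622] [0.59117869 0.32714035 0.058     ]
[0.58969391 0.3263922  0.12778999] 34.05
```

Request:
{"method": "send_rows", "body": {"motion": [{"gripper": 85, "travel": [0, 0, -30], "rotation": [0, 0, 0]}, {"gripper": 85, "travel": [-17.2, 30.3, -14.5], "rotation": [0, 0, 0]}, {"gripper": 85, "travel": [-17.2, 30.3, -14.5], "rotation": [0, 0, 0]}, {"gripper": 85, "travel": [-17.2, 30.3, -14.5], "rotation": [0, 0, 0]}, {"gripper": 85, "travel": [-17.2, 30.3, -14.5], "rotation": [0, 0, 0]}, {"gripper": 85, "travel": [-17.2, 30.3, -14.5], "rotation": [0, 0, 0]}, {"gripper": 85, "travel": [-17.2, 30.3, -14.5], "rotation": [0, 0, 0]}, {"gripper": 85, "travel": [-17.2, 30.3, -14.5], "rotation": [0, 0, 0]}, {"gripper": 85, "travel": [-17.2, 30.3, -14.5], "rotation": [0, 0, 0]}, {"gripper": 85, "travel": [-17.2, 30.3, -14.5], "rotation": [0, 0, 0]}, {"gripper": 85, "travel": [0, 0, 0], "rotation": [0, 0, 0]}, {"gripper": 85, "travel": [0, 0, 0], "rotation": [0, 0, 0]}]}}

```text
t: 35.05
tcp_pos: [0.5004, 0.0251, 0.2899]
tool_rot: [0.994, 0.11, 0.0, -0.0]
force: [-0.0, 1.1, -0.6]
finger_gap: 0.991
```

```bash
python3 - <<'E'
from h import *
for _ in range(4): manip.snapshot("wrist")
im,c=shot("wrist","w21"); s,cs=shot("side","s21")
for n,xy,h,d in [("26",(.598,-.3065),.052,.026),("38",(.6063,-.1225),.054,.038),("50",(.6205,.1230),.056,.05),("62",(.591,.326),.058,.062)]:
    print(n,top(im,c,xy,h,d)[0],pad(im,c,xy,d+.004),proj(c,[*xy,h]).round())
a=cv2.resize(im[:300],(640,300)); b=s[110:350,150:470]; b=cv2.resize(b,(400,300))
cv2.imwrite("pics/fin.png",np.vstack([a,np.hstack([b,np.zeros((300,240,3),np.uint8)])])[:,:,::-1]); print(manip.sense()["t"])
E
```

```text
26 [ 0.5972 -0.3067  0.0261] (array([ 0.5972, -0.2991]), np.float64(30.2)) [601. 154.]
38 [ 0.6056 -0.1232  0.0381] (array([ 0.6052, -0.1224]), np.float64(45.4)) [463. 112.]
50 [0.6202 0.1239 0.0503] (array([0.621 , 0.1273]), np.float64(61.3)) [257.  47.]
62 [0.5891 0.3248 0.0622] (array([0.5879, 0.3235]), np.float64(73.5)) [65. 29.]
35.35
```

View pics/fin.png

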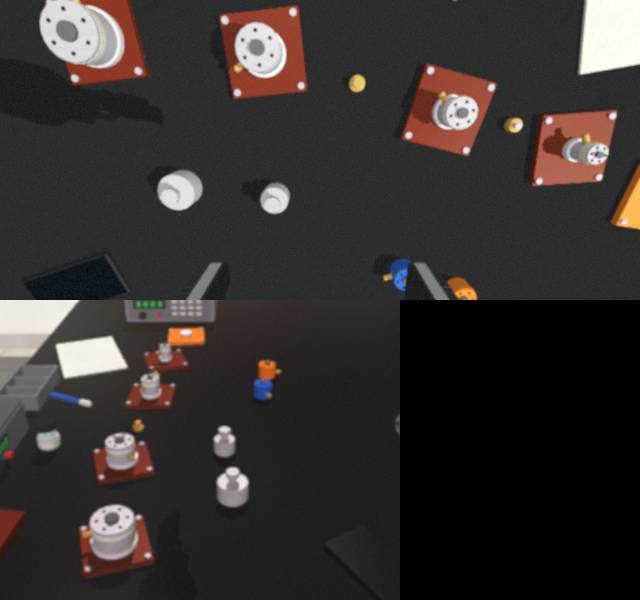

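All four cells stand upright on their matching pads: 62 at (65,29), 50 at (257,47), 38 at (463,112) and 26 at (601,154) in the wrist view. The side view agrees. The weights and look-alikes are untouched, and the gripper is open and clear.

```bash
python3 -c "
from station import manip
print(manip.sign_off())"
```

```text
the job is handed in; nothing more can be done
None
```

All four load cells are standing upright, button up, on their matching pads. I placed them smallest to largest, and the job was handed in at about 35 s of the 99 s allowed. The gripper was open and clear of everything at the end. Neither weight nor any look-alike was touched.

**Centring:** right after each release, the wrist camera put every cell within about 1.3 mm of its pad centre. That includes roughly 1 mm of uncertainty in the measurement itself.

| Cell | Offset from pad centre |
|---|---|
| cell_26 | about 0.8 mm |
| cell_38 | about 0.5 mm |
| cell_50 | about 1.2 mm |
| cell_62 | about 0.8–1.3 mm, depending on the method |

**Final wide view:** from farther away, the cell positions agreed with these to within about 2.5 mm. The pad fits in that view did not: cell_26's was about 7 mm off and cell_50's about 4 mm off sideways, and cell_62's pad diameter read 7 mm too large. I put this down to the cells hiding most of the pad outline and relied on the close views instead.

**Other disagreements:**
- The sideways estimates of a held cell differed by up to about 1.6 mm between the two methods I used, so I placed each cell on a compromise between them.
- One gripper command was rejected for a formatting mistake before anything moved, and I resent it.

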